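# Make up a receiver kit and a power kit at the electronics bench

### The arm

A 7-joint arm with a two-finger parallel gripper is mounted at the origin on the work surface. World frame = base frame: x ahead of the robot, y to its left, z up, the work surface at z = 0. Lengths are in m, angles in rad, forces in N, time in s.
With the tool pointing down it reaches from about 0.35 to 0.9 m from the base axis. Payload 19.9 kg.
Tool frame: the origin (TCP) lies between the finger pads; the fingertips stand 22 mm ahead of it and the grasp point (between the pads) lies 3 mm ahead of it; z points along the fingers, y is the line along which they close (so a half turn about z gives the same grasp; the last joint's range is limited). The gripper opens to 94 mm and grips with 3 to 60 N. Pads are 16 mm wide; open, the fingers measure 119 mm over their backs; the gripper's body (75 mm by 177 mm) begins 78 mm behind the grasp point.
Start: joints at [-1.149, 0.417, -0.01, 1.614, 0.005, 1.111, -0.053], TCP at [0.279, 0.559, 0.227] pointing down, gripper open.
Joint ranges: [-2.81, 2.81], [-0.39, 2.02], [-1.27, 1.25], [0.06, 2.57], [-1.19, 4.33], [0.19, 2], [-2.82, 2.82]. Speed limits (rad/s): [1.89, 1.89, 2.39, 2.39, 3.01, 3.01, 3.01].

### API

Orientations are given as [roll, pitch, yaw] about the fixed x, y, z axes, in that order (R = Rz(yaw) Ry(pitch) Rx(roll)).
In Python, from rig import monitor, imaging, arm gives the robot as it stands. The module is installed in compiled form; this text tells all that it offers.
- The arm moves only by the tool carry_out, never from a script. Its argument "steps" is a list of rows, each an object with "xyz": the shift along the tool's x, y, z in cm, a list of three; "turn": the turn, a rotation vector about the tool's x, y, z in rad, a list of three; "hand": the opening, from -1 (shut) to 1 (fully open). A call has 1 to 8 rows; each row is the pose to reach, as a shift and turn from the pose commanded when the call began, along the tool's axes at that moment; what a row does not reach only later rows make up. A row lasts 1/12 s, in which the tool goes at most 41.7 mm and 7.16 degrees, less where a joint would pass 70% of its speed; a pose out of reach is approached as far as the arm can. A call with a gripper value outside its range is refused whole. The fingers move at their own pace and stop on an object; "newtons" is the grip in N (left out, the last holds). Time passes only in rows, so rows that repeat a pose let the fingers close. It gives the time, the measured TCP pose, the force, the opening and the grip force at its end, in the units of the state.
- monitor.state(): the state, without advancing time (a new reading comes with each control period).
- imaging.get_image(name): name is "side" or "top"; returns (picture, depth): 400x640x3 uint8, red, green, blue; 400x640 float32, m along the optical axis (not along the pixel's ray), 0 where there is no reading.
- imaging.camera_params(name): a dict with "fx", "fy", "cx", "cy" (pixels), "rvec" (rotation vector, rad) and "tvec" (3), from world to camera coordinates, as OpenCV has them. Camera axes: x right, y down, z forward; pixel columns grow to the right and rows downward; lengths in m; the calibration is good to about 2 mm. A picture is of the moment at which its call begins. camera_params takes no time and is no camera call.
- arm.finish_job(): hands the job in; it is judged then, once.
The state is a dict: "t": time; "q": joint angles; "joint_velocities": joint speeds; "joint_torque": joint torques, N m; "tool_pos": TCP position; "eef_rot": TCP orientation; "force": force on the tool from outside, world axes, zero at the start; "wrist_torque": the same for the moment, N m; "finger_gap": finger opening in m; "gripper_force": force on a finger pad.
Only numpy, scipy, OpenCV 4.12 (cv2) and the standard library are available. Lean on these libraries where they do the work, as an engineer would, in place of code of your own. Each camera call takes 0.05 s, during which the arm holds its last target. There are 200 camera calls.

### The job

Make up the two kits from the parts on the bench. Receiver kit, in the long tray: lay the ferrite rod centrally in both V-cradles, stand the wooden keeper block astride the rod between the cradles so that the rod cannot roll out, and stand the slim capacitor in its square pocket; power kit, in the two-pocket tray: the transformer flat on its base in the large pocket and the fat capacitor upright in the small one. Leave the multimeter and the helping-hands stand where they are.

Things in the scene. Friction and masses are not known exactly. Their poses are not given: they have to be found in the camera images.
- rod: Dark grey ferrite rod, a plain round bar 14 mm in diameter and 170 mm long, 0.13 kg, lying free on the bench (it rolls if pushed). Origin: its centre, on the axis (7 mm above the bench at the start). Its x axis runs along the rod; it may turn about x.
- keeper: Brown wooden keeper (chock): upside-down U block on two 9 mm legs, 40 mm along x, 48 mm along y, 64 mm high, 0.12 kg. The slot between the legs runs along x right through, 30 mm wide, 48 mm high: it passes over the rod in its cradles. Origin: centre of the underside, z up. Grip across its 48 mm (along y), so that the fingers straddle the rod, near the top.
- slim_can: Slim electrolytic capacitor, an upright black cylinder with aluminium top, 24 mm in diameter, 50 mm high, about 45 g. Origin: centre of the underside, z up.
- fat_can: Fat electrolytic capacitor, an upright black cylinder with aluminium top, 36 mm in diameter, 55 mm high, about 90 g. Origin: centre of the underside, z up.
- transformer: Mains transformer, a steel lamination block with copper windings on its two long sides and on top, 58 mm along its x, 44 mm along its y, 48 mm high, about 0.42 kg. Grip it across its 44 mm (along y). Origin: centre of the underside, z up.
- long_tray: Long grey tray, fixed, 150 (x) x 250 (y) mm, floor 4 mm thick, rim 12 mm high; x points about away from the robot. Origin: underside centre. Two black 90-deg V-cradles at y = -62, +62 (16 mm thick, 47 high): rod seats along y at x = +35, axis 40 above bench. Keeper: on the floor at x = 35, y = 0, slot along y. Slim capacitor: pocket at x = -40, y = 0, 46 x 50 inside, ribs 12 high.
- pocket_tray: Shorter grey-rimmed tray, fixed, 100 (x) x 190 (y) mm, floor 4 mm thick, rim and broad middle rib 12 mm high; x points about away from the robot. Origin: centre of underside. Large pocket at x = 0, y = -55: 92 (x) x 72 (y) mm inside, transformer's x goes along tray x, either way round. Small pocket for the fat capacitor at x = 0, y = +62: 60 (x) x 58 (y) mm inside.
- meter: Yellow multimeter lying on the bench at the robot's right, 150 x 78 x 34 mm; origin: centre of the underside. To be left alone.
- helping_hands: Helping-hands stand (dark iron foot 90 x 60 mm, post, cross bar 120 mm long with two clips, 110 mm high) at the robot's left; origin: centre of the underside. To be left alone.

How it is judged:
At the end, for the whole second after the job is handed in: Rod in both cradles (axis within 8 mm across, 5 mm in height, 25 mm along, 0.1 rad); keeper upright on the tray floor astride it (13 mm across, 36 mm along, 0.35 rad); slim capacitor, transformer and fat capacitor upright inside their pockets; all released and at rest (x of rod in the frame of long_tray between 0.027 and 0.043 m and y of rod in the frame of long_tray between -0.025 and 0.025 m and z of rod in the frame of long_tray between 0.035 and 0.045 m and angle between the x axis of rod and the y axis of long_tray, either way round below 0.1 rad and x of keeper in the frame of long_tray between 0.022 and 0.048 m and y of keeper in the frame of long_tray between -0.036 and 0.036 m and z of keeper in the frame of long_tray between -0.001 and 0.009 m and angle between each of keeper, slim_can, transformer, fat_can's own z axis and vertical below 0.12 rad and angle between the x axis of keeper and the y axis of long_tray, either way round below 0.35 rad and x of slim_can in the frame of long_tray between -0.054 and -0.026 m and y of slim_can in the frame of long_tray between -0.016 and 0.016 m and z of slim_can in the frame of long_tray between 0 and 0.009 m and x of transformer in the frame of pocket_tray between -0.026 and 0.026 m and y of transformer in the frame of pocket_tray between -0.073 and -0.037 m and z of transformer in the frame of pocket_tray between 0 and 0.009 m and x of fat_can in the frame of pocket_tray between -0.014 and 0.014 m and y of fat_can in the frame of pocket_tray between 0.049 and 0.075 m and z of fat_can in the frame of pocket_tray between 0 and 0.009 m and linear speed of each of rod, keeper, slim_can, transformer, fat_can below 0.02 m/s); the robot touches nothing.
It fails at once if the multimeter is shifted more than 25 mm (distance of meter from where it was at the start of the episode above 0.025 m).
It fails at once if the helping-hands stand is shifted more than 25 mm (distance of helping_hands from where it was at the start of the episode above 0.025 m).
It also fails if it takes over 122 s, if anything falls off the work surface, if the arm or the gripper's body presses on something with over 40 N, if the wrist force passes 120 N, or if a joint passes its speed limit or range.

## Working session

There is one attempt and no reset: what is moved stays moved. The work goes in short steps, Python scripts to look and compute and a tool call to move; the robot and the scene stay as the last step left them, time stands still between calls to the robot, and variables do not carry over. Pictures are saved under pics/ and viewed, at most 14 in all, crops included, and the job is handed in when it is done.

Besides the shell and the picture viewer there is one more tool, called after "Request:" by a JSON object that holds its "name" and its "arguments". carry_out: Moves the arm, as the interface text tells. Its arguments: {"type":"object","properties":{"steps":{"type":"array","items":{"type":"object","properties":{"xyz":{"type":"array","items":{"type":"number"}},"turn":{"type":"array","items":{"type":"number"}},"hand":{"type":"number"}}}},"newtons":{"type":"number"}},"required":["steps"]}

```bash
mkdir -p pics; cat > h.py <<'E'
import numpy as np, cv2
from rig import monitor, imaging, arm
from scipy.spatial.transform import Rotation as R
def cloud(n):
    im,d=imaging.get_image(n); p=imaging.camera_params(n)
    v,u=np.mgrid[:400,:640]
    c=np.stack([(u-p['cx'])/p['fx']*d,(v-p['cy'])/p['fy']*d,d],-1)
    M=cv2.Rodrigues(np.array(p['rvec'],float))[0]
    W=(c-np.array(p['tvec']).ravel())@M
    W[d==0]=np.nan
    return im,W
E
python3 - <<'E'
from h import *
print(monitor.state())
for n in('top','side'):
    im,W=cloud(n); cv2.imwrite(f'pics/{n}0.png',im[...,::-1]); np.savez(f'{n}0.npz',im=im,W=W)
    p=imaging.camera_params(n);print(n,p)
    for v in range(20,400,90): print([tuple(np.round(W[v,u],2)) for u in (20,220,420,620)])
E
```

```text
{'t': 0.0, 'q': array([-1.14949529,  0.41800346, -0.0103376 ,  1.6141838 ,  0.00470141,
        1.11068597, -0.05299668]), 'joint_velocities': array([ 0.00098324, -0.00154141, -0.00060651, -0.00067606,  0.00026799,
       -0.00093242,  0.00013342]), 'joint_torque': array([-7.52209671e-04, -8.51248813e+01,  6.38317633e-01, -4.25987077e+01,
       -4.88150516e-02,  1.87648041e-02,  1.88430845e-04]), 'tool_pos': array([0.27886797, 0.55893858, 0.22680266]), 'eef_rot': array([-3.14033876e+00,  8.00365182e-05,  2.67883554e+00]), 'force': array([-0.0818772 , -0.04407638,  0.11650749]), 'wrist_torque': array([-0.0176421 ,  0.02142889, -0.02987338]), 'gripper_force': 0.0, 'finger_gap': 0.0938468055768919}
top {'fx': 389.99305259168847, 'fy': 389.99305259168847, 'cx': 317.6728426536816, 'cy': 201.16971434315244, 'rvec': array([ 2.14022109, -2.11114551,  0.20099088]), 'tvec': array([0.00503433, 0.54820031, 1.36590405])}
[(np.float64(1.82), np.float64(1.89), np.float64(-0.75)), (np.float64(1.85), np.float64(0.64), np.float64(-0.76)), (np.float64(1.86), np.float64(-0.62), np.float64(-0.75)), (np.
[... 1612 characters left out ...]
62), np.float64(0.1))]
[(np.float64(2.05), np.float64(-0.24), np.float64(-0.45)), (np.float64(0.92), np.float64(0.01), np.float64(0.01)), (np.float64(0.25), np.float64(-0.1), np.float64(-0.0)), (np.float64(-0.44), np.float64(-0.21), np.float64(0.0))]
[(np.float64(2.01), np.float64(0.05), np.float64(-0.76)), (np.float64(0.82), np.float64(0.35), np.float64(0.0)), (np.float64(0.26), np.float64(0.26), np.float64(0.0)), (np.float64(-0.31), np.float64(0.17), np.float64(0.0))]
[(np.float64(1.75), np.float64(0.45), np.float64(-0.75)), (np.float64(0.74), np.float64(0.59), np.float64(0.0)), (np.float64(0.31), np.float64(0.61), np.float64(0.23)), (np.float64(-0.23), np.float64(0.45), np.float64(0.01))]
```

View pics/top0.png

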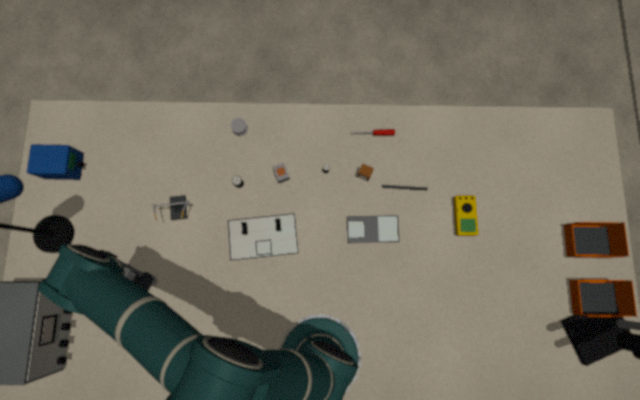

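View pics/side0.png

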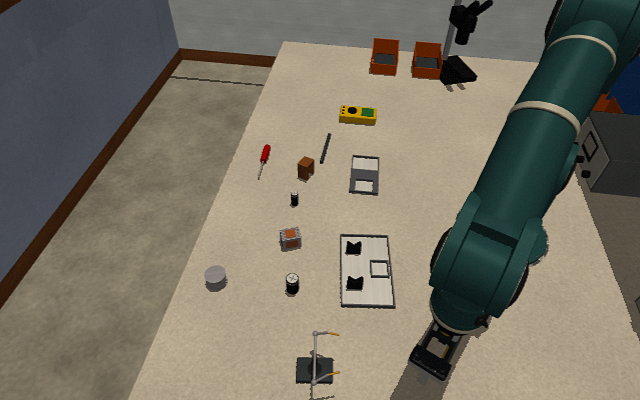

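```bash
cat > seg.py <<'E'
from h import *
def rects(name,W,im):
    # boxes in world: rough name -> (x0,x1,y0,y1,zmin)
    B=dict(fat=(.58,.72,.2,.36,.04),trans=(.6,.76,.05,.2,.035),slim=(.64,.76,-.07,.03,.035),keep=(.62,.76,-.22,-.1,.045),rod=(.58,.7,-.4,-.17,.005),
      ltray=(.35,.6,.05,.36,.006),vs=(.4,.6,.05,.36,.025),ptray=(.37,.6,-.3,-.07,.007))
    for k,(a,b,c,d,z) in B.items():
        m=(W[...,0]>a)&(W[...,0]<b)&(W[...,1]>c)&(W[...,1]<d)&(W[...,2]>z)
        P=W[m]
        if len(P)<4: print(name,k,len(P));continue
        r=cv2.minAreaRect(P[:,:2].astype(np.float32)*1000)
        print(name,k,len(P),'mean',P.mean(0).round(4),'zmax',np.percentile(P[:,2],[50,95]).round(3),'rect',np.round(r[0],1),np.round(r[1],1),round(r[2],1))
E
python3 - <<'E'
from seg import *
for n in('top','side'):
    f=np.load(n+'0.npz');rects(n,f['W'],f['im'])
im=np.load('top0.npz')['im'][150:270,215:435]
s=np.load('side0.npz')['im'][120:320,225:425]
cv2.imwrite('pics/c.png',cv2.resize(im,(796,434),interpolation=2)[...,::-1])
cv2.imwrite('pics/s.png',cv2.resize(s,(600,600),interpolation=2)[...,::-1])
E
```

```text
top fat 81 mean [0.6195 0.3103 0.0558] zmax [0.056 0.062] rect [620.2 310.7] [32.9 34.1] 5.8
top trans 196 mean [0.6563 0.1512 0.048 ] zmax [0.048 0.054] rect [658.1 151.9] [60.4 44.7] 22.8
top slim 38 mean [ 0.6745 -0.0159  0.0501] zmax [0.051 0.055] rect [674.6 -16.6] [20.  22.9] 4.3
top keep 153 mean [ 0.6607 -0.1602  0.0638] zmax [0.064 0.069] rect [ 662.8 -161.3] [47.4 41.4] 68.6
top rod 330 mean [ 0.6284 -0.2861  0.0168] zmax [0.011 0.065] rect [ 640.  -284.9] [229.7 118.3] 89.5
top ltray 1207 mean [0.437  0.212  0.0122] zmax [0.009 0.04 ] rect [474.5 204.3] [309.3 248.3] 89.4
top vs 120 mean [0.4549 0.2203 0.0391] zmax [0.04  0.048] rect [455.6 219.1] [ 43.4 140.8] 6.9
top ptray 832 mean [ 0.4569 -0.1825  0.0117] zmax [0.011 0.017] rect [ 487.5 -182.9] [221.  224.2] 0.8
side fat 154 mean [0.6173 0.3163 0.0543] zmax [0.056 0.06 ] rect [618.1 313.4] [33.3 37.1] 9.7
side trans 281 mean [0.6532 0.157  0.0479] zmax [0.049 0.053] rect [653.5 153.4] [59.3 48.6] 22.0
side slim 51 mean [ 0.6725 -0.0109  0.0476] zmax [0.05  0.054] rect [673.6 -13.8] [20.  24.7] 10.0
side keep 164 mean [ 0.6588 -0.154   0.0618] zmax [0.064 0.069] rect [ 658.7 -159.3] [53.9 43. ] 66.0
side rod 234 mean [ 0.6274 -0.2704  0.0196] zmax [0.014 0.066] rect [ 639.9 -284.4] [119.5 228.4] 0.1
side ltray 1996 mean [0.426  0.2185 0.0127] zmax [0.008 0.041] rect [469.3 206.3] [294.8 247.6] 87.8
side vs 223 mean [0.4519 0.2253 0.0388] zmax [0.04  0.048] rect [452.4 219.2] [ 43.7 144.1] 6.3
side ptray 744 mean [ 0.451  -0.1827  0.0122] zmax [0.012 0.017] rect [ 488.1 -193.6] [226.4 219.6] 84.7
```

View pics/c.png

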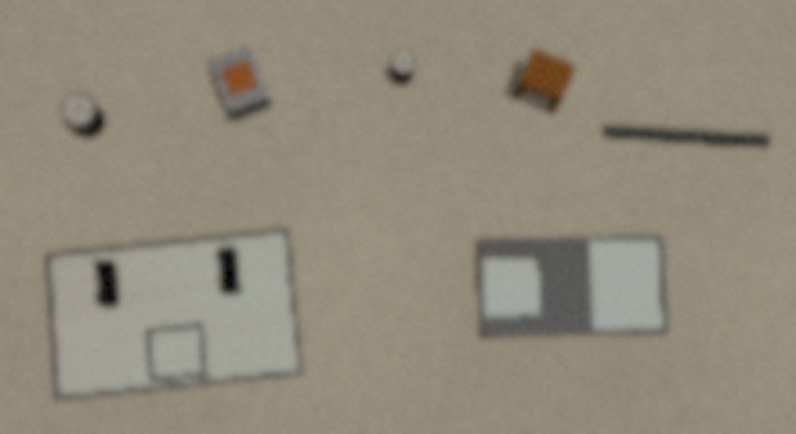

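View pics/s.png

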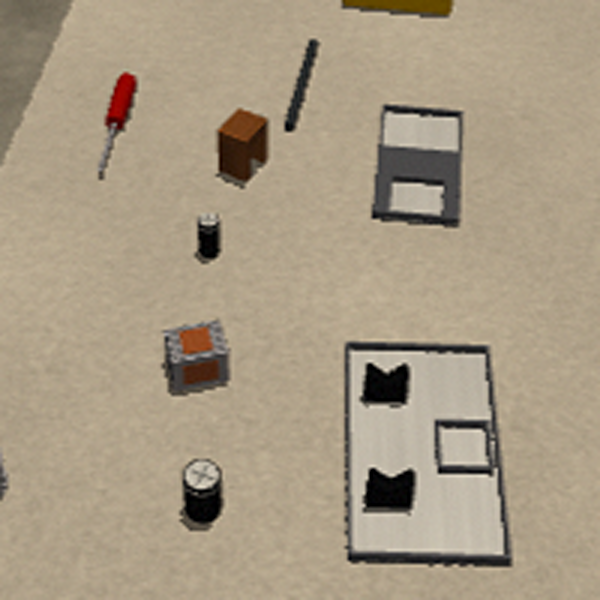

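```bash
cat > rect.py <<'E'
from h import *
def rectify(n,im,z,x0=.30,x1=.80,y0=-.45,y1=.45):
    p=imaging.camera_params(n); X,Y=np.meshgrid(np.arange(x0,x1,.001),np.arange(y0,y1,.001),indexing='ij')
    P=np.stack([X,Y,0*X+z],-1).reshape(-1,3)
    K=np.array([[p['fx'],0,p['cx']],[0,p['fy'],p['cy']],[0,0,1]])
    uv=cv2.projectPoints(P,np.array(p['rvec'],float),np.array(p['tvec'],float),K,None)[0].reshape(X.shape+(2,)).astype(np.float32)
    return cv2.remap(im,uv[...,0],uv[...,1],cv2.INTER_CUBIC).astype(int)
def comp(mask,box,x0=.30,y0=-.45):
    m=np.zeros(mask.shape,np.uint8);a,b,c,d=box
    s=(slice(int((a-x0)*1e3),int((b-x0)*1e3)),slice(int((c-y0)*1e3),int((d-y0)*1e3)));m[s]=mask[s]
    m=cv2.morphologyEx(m,cv2.MORPH_CLOSE,np.ones((5,5)));m=cv2.morphologyEx(m,cv2.MORPH_OPEN,np.ones((5,5)))
    k,l,st,ce=cv2.connectedComponentsWithStats(m)
    out=[]
    for i in range(1,k):
        if st[i,4]<150: continue
        v,u=np.nonzero(l==i); r=cv2.minAreaRect(np.stack([v,u],1).astype(np.float32))
        out.append((np.round([r[0][0]+x0*1e3,r[0][1]+y0*1e3],1),np.round(r[1],1),round(r[2],1),'mean',np.round([v.mean()+x0*1e3,u.mean()+y0*1e3],1)))
    return out
E
python3 - <<'E'
from rect import *
for n in('top','side'):
    im=np.load(n+'0.npz')['im']
    A=rectify(n,im,.010); sat=(A[...,0]-A[...,2]); g=A.sum(2)/3
    print(n,'bench',A[40,450],'floor', A[130,650])
    bs=A[40:60,440:460].reshape(-1,3).mean(0);t=(bs[0]-bs[2])*.6
    for b in((.33,.57,.04,.38),(.35,.58,-.31,-.05)): print(' tray',comp((sat<t)|(g<bs.mean()*.6),b))
    B=rectify(n,im,.007);print(' rod',comp(B.sum(2)/3<bs.mean()*.65,(.57,.68,-.4,-.19)))
    C=rectify(n,im,.045);print(' V',comp(C.sum(2)/3<40,(.4,.52,.1,.35)))
    for b in((.33,.57,.04,.38),(.35,.58,-.31,-.05)):
      print(' white',comp((A.min(2)>bs.mean()*1.08),b))
E
```

```text
top bench [150 143 125] floor [162 162 152]
 tray [(array([422.1, 214.2]), array([151. , 250.5]), 6.9, 'mean', array([422., 214.]))]
 tray [(array([ 455.9, -191.3]), array([101.2, 193.5]), 1.7, 'mean', array([ 455.6, -191.9]))]
 rod [(array([ 613.8, -313.4]), array([169.4,  12.9]), 87.0, 'mean', array([ 614.1, -313.8]))]
 V [(array([447.5, 275.4]), array([35.8, 11. ]), 6.6, 'mean', array([447.1, 275.4])), (array([462. , 155.4]), array([34.7,  9.2]), 5.2, 'mean', array([461.9, 155.3]))]
 white [(array([381.9, 276.6]), array([62.2, 64.7]), 6.0, 'mean', array([375.2, 270. ])), (array([427.6, 164.2]), array([130.8, 132.1]), 6.9, 'mean', array([429.8, 149.6])), (array([381.6, 209. ]), array([35.5, 38.6]), 4.8, 'mean', array([382. , 208.8])), (array([399., 309.]), array([20., 10.]), 90.0, 'mean', array([399.3, 309. ]))]
 white [(array([ 457.4, -246.9]), array([83.9, 64.3]), 1.7, 'mean', array([ 457.8, -246.4])), (array([ 452.5, -130. ]), array([50., 51.]), 90.0, 'mean', array([ 452.7, -129.7]))]
side bench [175 163 137] floor [193 186 170]
 tray [(array([418.8, 216.5]), array([153. , 260.7]), 6.8, 'mean', array([419.7, 209.9]))]
 tray [(array([ 451.8, -189.2]), array([101.9, 206.6]), 1.8, 'mean', array([ 452.4, -179.8])), (array([ 449.6, -246.9]), array([36.5, 73.4]), 62.4, 'mean', array([ 445.8, -246.5]))]
 rod [(array([ 610.2, -312.1]), array([178.6,  16.9]), 87.5, 'mean', array([ 610.3, -312.3])), (array([ 657.5, -221.5]), array([61., 43.]), 90.0, 'mean', array([ 659.8, -218.5]))]
 V [(array([446.7, 293.5]), array([43.6, 40.3]), 5.2, 'mean', array([446.5, 295. ])), (array([461., 173.]), array([48., 40.]), 90.0, 'mean', array([461.2, 174.7])), (array([482. , 129.2]), array([32.7,  6. ]), 6.6, 'mean', array([481.9, 129.2]))]
 white [(array([398.3, 314.4]), array([13.4, 31.1]), 3.6, 'mean', array([398.1, 315.8]))]
 white []
```

```bash
cat > go.py <<'E'
# usage: go.py "x y z yawdeg; x y z yaw / ..."  (mm, deg). '/' starts a new call
import sys
from h import *
s=monitor.state(); p=np.array(s['tool_pos']); Q=R.from_euler('xyz',s['eef_rot'])
print('t %.2f'%s['t'],'pos',(p*1e3).round(1),'rpy',np.degrees(s['eef_rot']).round(1),'gap %.1f'%(s['finger_gap']*1e3),'F',np.round(s['force'],1),'gf %.1f'%s['gripper_force'])
for g in sys.argv[1].split('/') if len(sys.argv)>1 else []:
    print('call')
    for w in g.split(';'):
        x,y,z,a=map(float,w.split()); t=np.array([x,y,z])/1e3; T=R.from_euler('xyz',[np.pi,0,np.radians(a)])
        d=Q.inv().apply(t-p); r=(Q.inv()*T).as_rotvec()
        print('  xyz',(d*100).round(1).tolist(),'turn',r.round(3).tolist(),'dist rows %.1f rot rows %.1f'%(np.linalg.norm(d)/.0417,np.degrees(np.linalg.norm(r))/7.16))
    p,Q=t,T
E
python3 go.py "619 312 200 153.5/619 312 40 153.5/619 312 200 153.5"
```

```text
t 0.10 pos [278.9 559.  226.9] rpy [-179.9    0.   153.5] gap 94.2 F [-0.1 -0.4 -0. ] gf 0.0
call
  xyz [-41.5, -6.9, 2.7] turn [-0.001, 0.0, -0.0] dist rows 10.1 rot rows 0.0
call
  xyz [-0.0, -0.0, 16.0] turn [0.0, 0.0, 0.0] dist rows 3.8 rot rows 0.0
call
  xyz [0.0, 0.0, -16.0] turn [0.0, 0.0, 0.0] dist rows 3.8 rot rows 0.0
```

Request:
{"name": "carry_out", "arguments": {"steps": [{"xyz": [-41.5, -6.9, 2.7], "hand": 1}, {"xyz": [-41.5, -6.9, 2.7], "hand": 1}, {"xyz": [-41.5, -6.9, 2.7], "hand": 1}, {"xyz": [-41.5, -6.9, 2.7], "hand": 1}, {"xyz": [-41.5, -6.9, 2.7], "hand": 1}, {"xyz": [-41.5, -6.9, 2.7], "hand": 1}, {"xyz": [-41.5, -6.9, 2.7], "hand": 1}, {"xyz": [-41.5, -6.9, 2.7], "hand": 1}], "newtons": 30}}

```text
schema error: expected keys xyz, turn, hand
```

```bash
python3 go.py "619 312 140 153.5"
```

```text
t 0.10 pos [278.9 559.  226.9] rpy [-179.9    0.   153.5] gap 94.2 F [-0.1 -0.4 -0. ] gf 0.0
call
  xyz [-41.5, -6.9, 8.7] turn [-0.001, 0.0, -0.0] dist rows 10.3 rot rows 0.0
```

Request:
{"name": "carry_out", "arguments": {"steps": [{"xyz": [-41.5, -6.9, 2.7], "turn": [0, 0, 0], "hand": 1}, {"xyz": [-41.5, -6.9, 2.7], "turn": [0, 0, 0], "hand": 1}, {"xyz": [-41.5, -6.9, 2.7], "turn": [0, 0, 0], "hand": 1}, {"xyz": [-41.5, -6.9, 2.7], "turn": [0, 0, 0], "hand": 1}, {"xyz": [-41.5, -6.9, 2.7], "turn": [0, 0, 0], "hand": 1}, {"xyz": [-41.5, -6.9, 2.7], "turn": [0, 0, 0], "hand": 1}, {"xyz": [-41.5, -6.9, 2.7], "turn": [0, 0, 0], "hand": 1}, {"xyz": [-41.5, -6.9, 2.7], "turn": [0, 0, 0], "hand": 1}], "newtons": 30}}

```text
t: 0.77
tool_pos: [0.5496, 0.3623, 0.2058]
eef_rot: [-3.141, -0.0, 2.679]
force: [0.6, 0.3, -0.6]
finger_gap: 0.0938
gripper_force: 0.0
```

```bash
python3 go.py "619 312 140 153.5"
```

```text
t 0.77 pos [549.6 362.3 205.8] rpy [-180.    -0.   153.5] gap 93.8 F [ 0.6  0.3 -0.6] gf 0.0
call
  xyz [-8.5, -1.4, 6.6] turn [-0.0, -0.0, -0.0] dist rows 2.6 rot rows 0.0
```

Request:
{"name": "carry_out", "arguments": {"steps": [{"xyz": [-8.5, -1.4, 6.6], "turn": [0, 0, 0], "hand": 1}, {"xyz": [-8.5, -1.4, 6.6], "turn": [0, 0, 0], "hand": 1}, {"xyz": [-8.5, -1.4, 6.6], "turn": [0, 0, 0], "hand": 1}, {"xyz": [-8.5, -1.4, 6.6], "turn": [0, 0, 0], "hand": 1}, {"xyz": [-8.5, -1.4, 6.6], "turn": [0, 0, 0], "hand": 1}]}}

```text
t: 1.18
tool_pos: [0.6182, 0.312, 0.1385]
eef_rot: [-3.139, -0.001, 2.677]
force: [0.1, 1.0, 0.8]
finger_gap: 0.0938
gripper_force: 0.0
```

```bash
python3 go.py "619 312 40 153.5"; python3 - <<'E'
from h import *
im,W=cloud('side'); s=monitor.state()
p=imaging.camera_params('side');K=np.array([[p['fx'],0,p['cx']],[0,p['fy'],p['cy']],[0,0,1]])
im=im.copy();y=np.degrees(s['eef_rot'][2]);Rm=R.from_euler('xyz',s['eef_rot']).as_matrix();c=s['tool_pos']
P=np.array([c+Rm@np.array(v) for v in ([0,.047,.022],[0,-.047,.022],[0,0,.003])])
uv=cv2.projectPoints(P,p['rvec'],p['tvec'],K,None)[0].reshape(-1,2)
print(uv)
u,v=uv[2].astype(int);cr=im[v-60:v+60,u-80:u+80]
cr=cv2.resize(cr,(800,600),interpolation=2)[...,::-1].copy()
for a in uv: cv2.drawMarker(cr,tuple(int(k) for k in ((a-[u-80,v-60]+.5)*5)),(0,0,255),0,14,1)
cv2.imwrite('pics/cal.png',cr)
E
```

```text
t 1.18 pos [618.2 312.  138.5] rpy [-1.799e+02 -1.000e-01  1.534e+02] gap 93.8 F [0.1 1.  0.8] gf 0.0
call
  xyz [-0.1, 0.1, 9.9] turn [-0.002, -0.001, -0.002] dist rows 2.4 rot rows 0.0
[[280.2166329  277.84576979]
 [301.85947668 253.73338475]
 [291.04761293 261.28963917]]
```

View pics/cal.png

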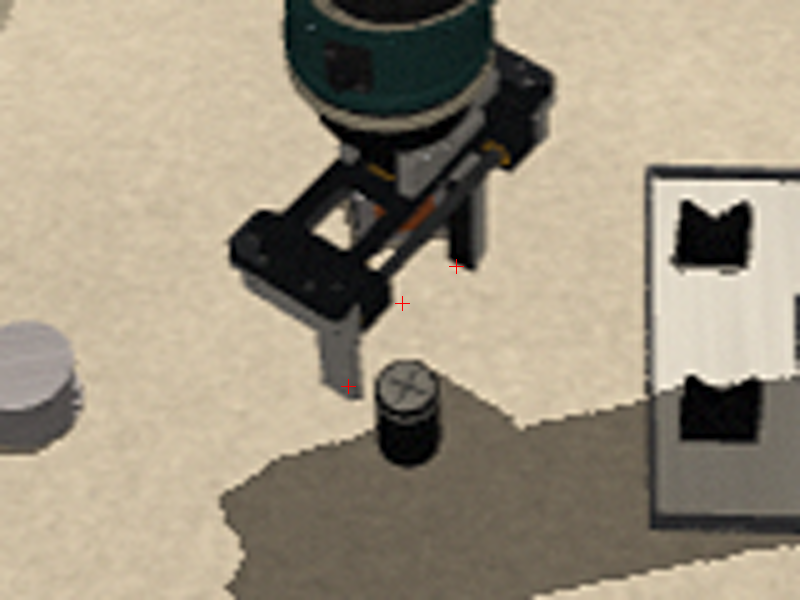

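Request:
{"name": "carry_out", "arguments": {"steps": [{"xyz": [0, 0, 5], "turn": [0, 0, 0], "hand": 1}, {"xyz": [0, 0, 8], "turn": [0, 0, 0], "hand": 1}, {"xyz": [0, 0, 10], "turn": [0, 0, 0], "hand": 1}, {"xyz": [0, 0, 10], "turn": [0, 0, 0], "hand": -0.6}, {"xyz": [0, 0, 10], "turn": [0, 0, 0], "hand": -0.6}, {"xyz": [0, 0, 10], "turn": [0, 0, 0], "hand": -0.6}, {"xyz": [0, 0, 10], "turn": [0, 0, 0], "hand": -0.6}, {"xyz": [0, 0, 10], "turn": [0, 0, 0], "hand": -0.6}]}}

```text
t: 1.9
tool_pos: [0.6189, 0.3141, 0.0422]
eef_rot: [3.139, 0.002, 2.679]
force: [-0.4, -0.4, 0.1]
finger_gap: 0.0646
gripper_force: 0.0
```

```bash
python3 go.py "619 312 170 153.5; 452 -129 170 131/452 -129 170 131/452 -129 43.5 131"
```

```text
t 1.90 pos [618.9 314.1  42.2] rpy [1.799e+02 1.000e-01 1.535e+02] gap 64.6 F [-0.4 -0.4  0.1] gf 0.0
call
  xyz [-0.1, -0.2, -12.8] turn [0.002, 0.002, -0.0] dist rows 3.1 rot rows 0.0
  xyz [-4.9, -47.1, -12.9] turn [0.003, 0.001, 0.393] dist rows 11.8 rot rows 3.1
call
  xyz [0.0, 0.0, 0.0] turn [0.0, 0.0, 0.0] dist rows 0.0 rot rows 0.0
call
  xyz [0.0, -0.0, 12.6] turn [0.0, 0.0, 0.0] dist rows 3.0 rot rows 0.0
```

Request:
{"name": "carry_out", "arguments": {"steps": [{"xyz": [0, 0, 0], "turn": [0, 0, 0], "hand": -0.6}, {"xyz": [0, 0, 0], "turn": [0, 0, 0], "hand": -0.6}, {"xyz": [0, 0, 0], "turn": [0, 0, 0], "hand": -0.6}, {"xyz": [0, 0, 0], "turn": [0, 0, 0], "hand": -0.6}, {"xyz": [0, 0, 0], "turn": [0, 0, 0], "hand": -0.6}, {"xyz": [0, 0, 0], "turn": [0, 0, 0], "hand": -0.6}, {"xyz": [0, 0, 0], "turn": [0, 0, 0], "hand": -0.6}, {"xyz": [0, 0, -4], "turn": [0, 0, 0], "hand": -0.6}]}}

```text
t: 2.57
tool_pos: [0.6145, 0.3117, 0.0734]
eef_rot: [-3.133, -0.006, 2.679]
force: [-0.6, -0.6, -2.3]
finger_gap: 0.0357
gripper_force: 30.0
```

```bash
python3 go.py "619 312 170 153.5; 452 -129 170 131/452 -129 170 131/452 -129 43.5 131"
```

```text
t 2.57 pos [614.5 311.7  73.4] rpy [-179.5   -0.3  153.5] gap 35.7 F [-0.6 -0.6 -2.3] gf 30.0
call
  xyz [-0.3, 0.1, -9.7] turn [-0.009, -0.006, -0.0] dist rows 2.3 rot rows 0.1
  xyz [-5.1, -46.8, -9.3] turn [-0.01, -0.004, 0.393] dist rows 11.5 rot rows 3.1
call
  xyz [0.0, 0.0, 0.0] turn [0.0, 0.0, 0.0] dist rows 0.0 rot rows 0.0
call
  xyz [0.0, -0.0, 12.6] turn [0.0, 0.0, 0.0] dist rows 3.0 rot rows 0.0
```

Request:
{"name": "carry_out", "arguments": {"steps": [{"xyz": [0, 0, -5], "turn": [0, 0, 0], "hand": -0.6}, {"xyz": [0, 0, -9.5], "turn": [0, 0, 0], "hand": -0.6}, {"xyz": [-0.4, -4, -9.5], "turn": [0, 0, 0.1], "hand": -0.6}, {"xyz": [-5.1, -46.8, -9.5], "turn": [0, 0, 0.39], "hand": -0.6}, {"xyz": [-5.1, -46.8, -9.5], "turn": [0, 0, 0.39], "hand": -0.6}, {"xyz": [-5.1, -46.8, -9.5], "turn": [0, 0, 0.39], "hand": -0.6}, {"xyz": [-5.1, -46.8, -9.5], "turn": [0, 0, 0.39], "hand": -0.6}, {"xyz": [-5.1, -46.8, -9.5], "turn": [0, 0, 0.39], "hand": -0.6}]}}

```text
t: 3.23
tool_pos: [0.5306, 0.079, 0.1751]
eef_rot: [3.142, 0.0, 2.289]
force: [1.4, -1.0, -0.7]
finger_gap: 0.0355
gripper_force: 30.0
```

```bash
python3 go.py "452 -129 170 131"
```

```text
t 3.23 pos [530.6  79.  175.1] rpy [180.    0.  131.1] gap 35.5 F [ 1.4 -1.  -0.7] gf 30.0
call
  xyz [-10.5, -19.6, 0.5] turn [0.0, 0.0, 0.002] dist rows 5.3 rot rows 0.0
```

Request:
{"name": "carry_out", "arguments": {"steps": [{"xyz": [-10.5, -19.6, 0.5], "turn": [0, 0, 0], "hand": -0.6}, {"xyz": [-10.5, -19.6, 0.5], "turn": [0, 0, 0], "hand": -0.6}, {"xyz": [-10.5, -19.6, 0.5], "turn": [0, 0, 0], "hand": -0.6}, {"xyz": [-10.5, -19.6, 0.5], "turn": [0, 0, 0], "hand": -0.6}, {"xyz": [-10.5, -19.6, 0.5], "turn": [0, 0, 0], "hand": -0.6}, {"xyz": [-10.5, -19.6, 0.5], "turn": [0, 0, 0], "hand": -0.6}, {"xyz": [-10.5, -19.6, 0.5], "turn": [0, 0, 0], "hand": -0.6}, {"xyz": [-10.5, -19.6, 0.5], "turn": [0, 0, 0], "hand": -0.6}]}}

```text
t: 3.9
tool_pos: [0.453, -0.128, 0.1702]
eef_rot: [3.141, 0.0, 2.287]
force: [-0.4, 0.3, -0.8]
finger_gap: 0.0357
gripper_force: 30.0
```

```bash
python3 go.py "452 -129 47 131"
```

```text
t 3.90 pos [ 453.  -128.   170.2] rpy [180.   0. 131.] gap 35.7 F [-0.4  0.3 -0.8] gf 30.0
call
  xyz [-0.0, -0.1, 12.3] turn [0.0, 0.0, 0.001] dist rows 3.0 rot rows 0.0
```

Request:
{"name": "carry_out", "arguments": {"steps": [{"xyz": [0, -0.1, 4], "turn": [0, 0, 0], "hand": -0.6}, {"xyz": [0, -0.1, 8], "turn": [0, 0, 0], "hand": -0.6}, {"xyz": [0, -0.1, 10.5], "turn": [0, 0, 0], "hand": -0.6}, {"xyz": [0, -0.1, 11.8], "turn": [0, 0, 0], "hand": -0.6}, {"xyz": [0, -0.1, 12.3], "turn": [0, 0, 0], "hand": -0.6}, {"xyz": [0, -0.1, 12.5], "turn": [0, 0, 0], "hand": -0.6}, {"xyz": [0, -0.1, 12.5], "turn": [0, 0, 0], "hand": -0.6}, {"xyz": [0, -0.1, 12.5], "turn": [0, 0, 0], "hand": -0.6}]}}

```text
t: 4.57
tool_pos: [0.4532, -0.1279, 0.046]
eef_rot: [3.141, 0.001, 2.289]
force: [0.2, -0.0, -1.0]
finger_gap: 0.0358
gripper_force: 30.0
```

```bash
python3 go.py "452 -129 47 131"
```

```text
t 4.57 pos [ 453.2 -127.9   46. ] rpy [1.799e+02 1.000e-01 1.312e+02] gap 35.8 F [ 0.2 -0.  -1. ] gf 30.0
call
  xyz [-0.0, -0.2, -0.1] turn [0.001, 0.001, 0.003] dist rows 0.0 rot rows 0.0
```

Request:
{"name": "carry_out", "arguments": {"steps": [{"xyz": [0, -0.1, 0.15], "turn": [0, 0, 0], "hand": -0.6}, {"xyz": [0, -0.1, 0.15], "turn": [0, 0, 0], "hand": -0.6}, {"xyz": [0, -0.1, 0.15], "turn": [0, 0, 0], "hand": 0.3}, {"xyz": [0, -0.1, 0.15], "turn": [0, 0, 0], "hand": 0.3}, {"xyz": [0, -0.1, 0.15], "turn": [0, 0, 0], "hand": 0.3}, {"xyz": [0, -0.1, 0.15], "turn": [0, 0, 0], "hand": 0.3}, {"xyz": [0, -0.1, 0.15], "turn": [0, 0, 0], "hand": 0.3}, {"xyz": [0, -0.1, -3], "turn": [0, 0, 0], "hand": 0.3}]}}

```text
t: 5.23
tool_pos: [0.4494, -0.1282, 0.0718]
eef_rot: [-3.137, -0.005, 2.289]
force: [-0.9, 0.6, -0.7]
finger_gap: 0.061
gripper_force: 0.0
```

```bash
python3 go.py "452 -129 130 131; 612 -312.7 130 87.2"
```

```text
t 5.23 pos [ 449.4 -128.2   71.8] rpy [-179.7   -0.3  131.2] gap 61.0 F [-0.9  0.6 -0.7] gf 0.0
call
  xyz [-0.2, 0.1, -5.8] turn [-0.005, -0.005, 0.003] dist rows 1.4 rot rows 0.1
  xyz [-24.6, 0.1, -5.9] turn [-0.006, -0.003, 0.767] dist rows 6.1 rot rows 6.1
```

Request:
{"name": "carry_out", "arguments": {"steps": [{"xyz": [0, 0, -4], "turn": [0, 0, 0], "hand": 0.3}, {"xyz": [-24.6, 0.1, -5.9], "turn": [0, 0, 0.767], "hand": 0.3}, {"xyz": [-24.6, 0.1, -5.9], "turn": [0, 0, 0.767], "hand": 0.3}, {"xyz": [-24.6, 0.1, -5.9], "turn": [0, 0, 0.767], "hand": 0.3}, {"xyz": [-24.6, 0.1, -5.9], "turn": [0, 0, 0.767], "hand": 0.3}, {"xyz": [-24.6, 0.1, -5.9], "turn": [0, 0, 0.767], "hand": 0.3}, {"xyz": [-24.6, 0.1, -5.9], "turn": [0, 0, 0.767], "hand": 0.3}, {"xyz": [-24.6, 0.1, -5.9], "turn": [0, 0, 0.767], "hand": 0.3}]}}

```text
t: 5.9
tool_pos: [0.6167, -0.3184, 0.1337]
eef_rot: [3.141, 0.004, 1.512]
force: [0.4, 0.3, 0.6]
finger_gap: 0.0611
gripper_force: 0.0
```

```bash
python3 go.py "612 -312.7 60 87.2"; python3 - <<'E'
from rect import *
im,W=cloud('side');cv2.imwrite('pics/f.png',cv2.resize(im[80:230,220:420],(800,600),interpolation=2)[...,::-1])
n='side';B=rectify(n,im,.007);print(' rod',comp(B.sum(2)/3<100,(.57,.68,-.4,-.19)))
n='top';im,W=cloud(n);m=(W[...,0]>.4)&(W[...,0]<.5)&(W[...,1]<-.09)&(W[...,1]>-.17)&(W[...,2]>.045)&(W[...,2]<.075);print(W[m].mean(0),m.sum())
E
```

```text
t 5.90 pos [ 616.7 -318.4  133.7] rpy [180.    0.2  86.6] gap 61.1 F [0.4 0.3 0.6] gf 0.0
call
  xyz [0.6, -0.5, 7.4] turn [0.0, 0.004, -0.01] dist rows 1.8 rot rows 0.1
 rod [(array([ 624., -296.]), array([110., 210.]), 0.0, 'mean', array([ 623. , -258.4]))]
[nan nan nan] 0<stdin>:4: RuntimeWarning: Mean of empty slice.
  ret = um.true_divide(
```

View pics/f.png

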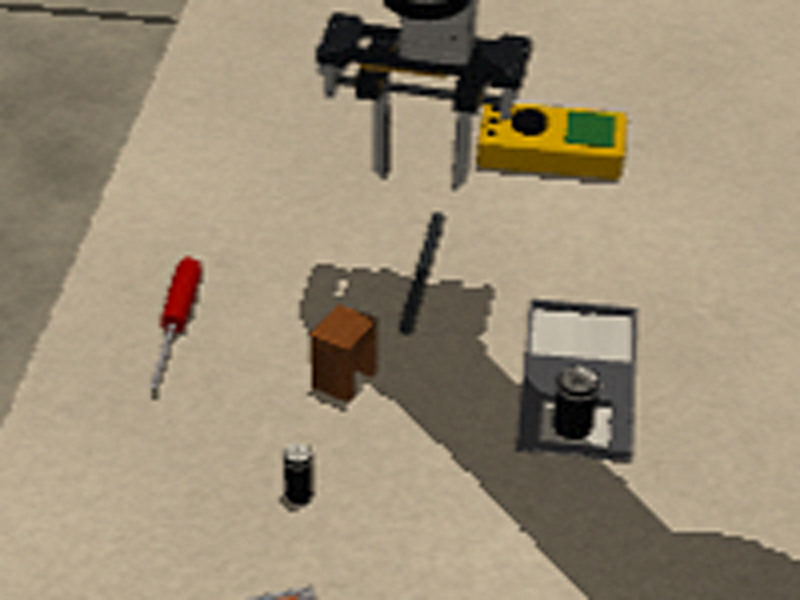

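Request:
{"name": "carry_out", "arguments": {"steps": [{"xyz": [0.3, -0.3, 3], "turn": [0, 0, 0], "hand": 0.3}, {"xyz": [0.3, -0.3, 6], "turn": [0, 0, 0], "hand": 0.3}, {"xyz": [0.3, -0.3, 7.4], "turn": [0, 0, 0], "hand": 0.3}, {"xyz": [0.3, -0.3, 7.4], "turn": [0, 0, 0], "hand": 0.3}, {"xyz": [0.3, -0.3, 7.4], "turn": [0, 0, 0], "hand": 0.3}]}}

```text
t: 6.42
tool_pos: [0.6113, -0.3099, 0.0606]
eef_rot: [-3.141, -0.0, 1.523]
force: [-0.2, -0.7, 1.8]
finger_gap: 0.0608
gripper_force: 0.0
```

```bash
python3 go.py "612 -312.7 26 87.2"
```

```text
t 6.42 pos [ 611.3 -309.9   60.6] rpy [-180.    -0.    87.2] gap 60.8 F [-0.2 -0.7  1.8] gf 0.0
call
  xyz [-0.3, 0.1, 3.5] turn [-0.001, -0.0, 0.001] dist rows 0.8 rot rows 0.0
```

Request:
{"name": "carry_out", "arguments": {"steps": [{"xyz": [-0.3, 0, 2], "turn": [0, 0, 0], "hand": 0.3}, {"xyz": [-0.3, 0, 3], "turn": [0, 0, 0], "hand": 0.3}, {"xyz": [-0.3, 0, 3.5], "turn": [0, 0, 0], "hand": 0.3}, {"xyz": [-0.3, 0, 3.5], "turn": [0, 0, 0], "hand": -1}, {"xyz": [-0.3, 0, 3.5], "turn": [0, 0, 0], "hand": -1}, {"xyz": [-0.3, 0, 3.5], "turn": [0, 0, 0], "hand": -1}, {"xyz": [-0.3, 0, 3.5], "turn": [0, 0, 0], "hand": -1}, {"xyz": [-0.3, 0, 3.5], "turn": [0, 0, 0], "hand": -1}], "newtons": 40}}

```text
t: 7.08
tool_pos: [0.6116, -0.3133, 0.0257]
eef_rot: [3.141, 0.0, 1.522]
force: [-0.3, -0.0, -0.2]
finger_gap: 0.0316
gripper_force: 0.0
```

Request:
{"name": "carry_out", "arguments": {"steps": [{"xyz": [0, 0, 0], "turn": [0, 0, 0], "hand": -1}, {"xyz": [0, 0, 0], "turn": [0, 0, 0], "hand": -1}, {"xyz": [0, 0, 0], "turn": [0, 0, 0], "hand": -1}, {"xyz": [0, 0, 0], "turn": [0, 0, 0], "hand": -1}, {"xyz": [0, 0, 0], "turn": [0, 0, 0], "hand": -1}, {"xyz": [0, 0, 0], "turn": [0, 0, 0], "hand": -1}]}}

```text
t: 7.58
tool_pos: [0.6115, -0.3133, 0.0252]
eef_rot: [3.141, 0.0, 1.522]
force: [1.0, 0.9, 1.9]
finger_gap: 0.0131
gripper_force: 40.0
```

```bash
python3 go.py "612 -312.7 170 87.2; 455.5 219 170 96.9"
```

```text
t 7.58 pos [ 611.5 -313.3   25.2] rpy [180.    0.   87.2] gap 13.1 F [1.  0.9 1.9] gf 40.0
call
  xyz [0.1, 0.1, -14.5] turn [0.0, 0.0, -0.0] dist rows 3.5 rot rows 0.0
  xyz [52.4, -18.2, -14.5] turn [0.0, 0.0, -0.169] dist rows 13.7 rot rows 1.4
```

Request:
{"name": "carry_out", "arguments": {"steps": [{"xyz": [0, 0, -2], "turn": [0, 0, 0], "hand": -1}, {"xyz": [0, 0, -5], "turn": [0, 0, 0], "hand": -1}, {"xyz": [0, 0, -9], "turn": [0, 0, 0], "hand": -1}, {"xyz": [0, 0, -13], "turn": [0, 0, 0], "hand": -1}, {"xyz": [2, -0.7, -14.5], "turn": [0, 0, 0], "hand": -1}, {"xyz": [5, -1.7, -14.5], "turn": [0, 0, -0.02], "hand": -1}, {"xyz": [8.6, -3, -14.5], "turn": [0, 0, -0.04], "hand": -1}, {"xyz": [12, -4.2, -14.5], "turn": [0, 0, -0.06], "hand": -1}]}}

```text
t: 8.25
tool_pos: [0.5743, -0.19, 0.17]
eef_rot: [-3.141, -0.0, 1.582]
force: [0.7, 0.7, -1.8]
finger_gap: 0.0129
gripper_force: 40.0
```

Request:
{"name": "carry_out", "arguments": {"steps": [{"xyz": [3.5, -1.0, 0], "turn": [0, 0, -0.02], "hand": -1}, {"xyz": [7, -2, 0], "turn": [0, 0, -0.04], "hand": -1}, {"xyz": [10.5, -3.0, 0], "turn": [0, 0, -0.06], "hand": -1}, {"xyz": [14, -4.0, 0], "turn": [0, 0, -0.08], "hand": -1}, {"xyz": [17.5, -5, 0], "turn": [0, 0, -0.1], "hand": -1}, {"xyz": [21, -6, 0], "turn": [0, 0, -0.109], "hand": -1}, {"xyz": [24.5, -7, 0], "turn": [0, 0, -0.109], "hand": -1}, {"xyz": [28, -8, 0], "turn": [0, 0, -0.109], "hand": -1}]}}

```text
t: 8.92
tool_pos: [0.4912, 0.0892, 0.1701]
eef_rot: [-3.142, 0.0, 1.691]
force: [1.3, -0.5, -0.1]
finger_gap: 0.0126
gripper_force: 40.0
```

```bash
python3 go.py "455.5 219 150 96.9"
```

```text
t 8.92 pos [491.2  89.2 170.1] rpy [-180.     0.    96.9] gap 12.6 F [ 1.3 -0.5 -0.1] gf 40.0
call
  xyz [13.3, -2.0, 2.0] turn [-0.0, 0.0, -0.001] dist rows 3.3 rot rows 0.0
```

Request:
{"name": "carry_out", "arguments": {"steps": [{"xyz": [4, -0.6, 0.6], "turn": [0, 0, 0], "hand": -1}, {"xyz": [8, -1.2, 1.2], "turn": [0, 0, 0], "hand": -1}, {"xyz": [11.5, -1.7, 2], "turn": [0, 0, 0], "hand": -1}, {"xyz": [13.3, -2.0, 2], "turn": [0, 0, 0], "hand": -1}, {"xyz": [13.3, -2, 2], "turn": [0, 0, 0], "hand": -1}, {"xyz": [13.3, -2, 2], "turn": [0, 0, 0], "hand": -1}]}}

```text
t: 9.42
tool_pos: [0.456, 0.2179, 0.1499]
eef_rot: [-3.141, 0.0, 1.693]
force: [0.6, -0.4, -0.9]
finger_gap: 0.0128
gripper_force: 40.0
```

```bash
python3 go.py "455.5 219 75 96.9"; python3 - <<'E'
from rect import *
im,W=cloud('side');cv2.imwrite('pics/g.png',cv2.resize(im[170:320,280:480],(800,600),interpolation=2)[...,::-1])
g=im.astype(int).sum(2)/3
for z in(.11,.13):
    m=(g<110)&(abs(W[...,2]-.13)<.04)&(W[...,0]>.42)&(W[...,0]<.49)
P=W[m&(abs(W[...,1]-.219)>.03)&(abs(W[...,1]-.219)<.1)]
print(len(P),P.mean(0),P.min(0),P.max(0))
q=np.polyfit(P[:,1],P[:,0],1);r=np.polyfit(P[:,1],P[:,2],1);print('x at .219',np.polyval(q,.219),'slope',q[0],'z',np.polyval(r,.219),r[0])
E
```

```text
t 9.42 pos [456.  217.9 149.9] rpy [-180.    0.   97.] gap 12.8 F [ 0.6 -0.4 -0.9] gf 40.0
call
  xyz [0.1, -0.0, 7.5] turn [-0.0, 0.0, 0.001] dist rows 1.8 rot rows 0.0
96 [0.44841067 0.26621573 0.13799365] [0.43799602 0.16415812 0.12787683] [0.45690691 0.30377996 0.14403501]
x at .219 0.4524761999971098 slope -0.08610537818595011 z 0.13857682403269048 -0.012351256866768395
```

View pics/g.png

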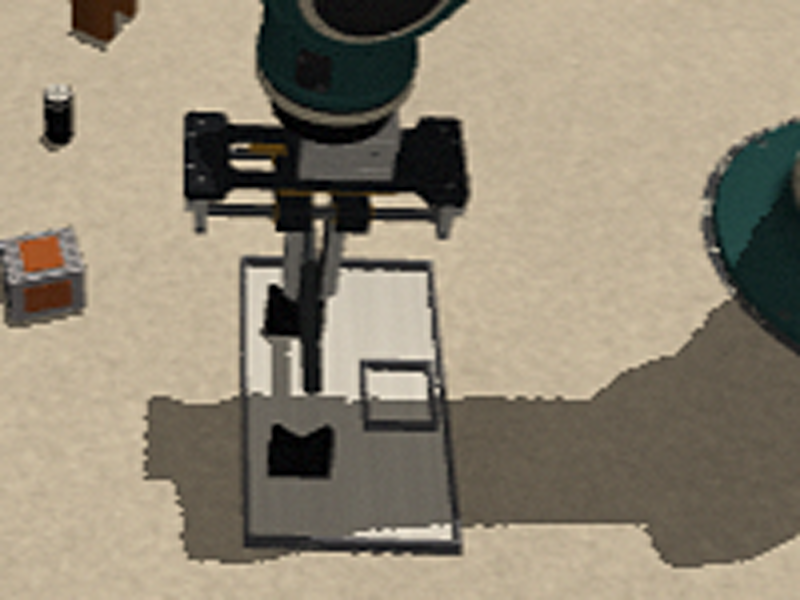

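Request:
{"name": "carry_out", "arguments": {"steps": [{"xyz": [0.1, 0, 3], "turn": [0, 0, 0], "hand": -1}, {"xyz": [0.1, 0, 5.5], "turn": [0, 0, 0], "hand": -1}, {"xyz": [0.1, 0, 7.5], "turn": [0, 0, 0], "hand": -1}, {"xyz": [0.1, 0, 8.5], "turn": [0, 0, 0], "hand": -1}, {"xyz": [0.1, 0, 8.8], "turn": [0, 0, 0], "hand": -1}, {"xyz": [0.1, 0, 9.0], "turn": [0, 0, 0], "hand": -1}, {"xyz": [0.1, 0, 9.1], "turn": [0, 0, 0], "hand": -1}, {"xyz": [0.1, 0, 9.1], "turn": [0, 0, 0], "hand": -1}]}}

```text
t: 10.13
tool_pos: [0.4568, 0.2185, 0.0599]
eef_rot: [3.14, -0.0, 1.69]
force: [0.3, -0.3, -0.8]
finger_gap: 0.0128
gripper_force: 40.0
```

```bash
python3 go.py "455.5 219 75 96.9"; python3 - <<'E'
from rect import *
im,W=cloud('side');cv2.imwrite('pics/g2.png',cv2.resize(im[200:320,300:460],(800,600),interpolation=2)[...,::-1])
E
```

```text
t 10.13 pos [456.8 218.5  59.9] rpy [179.9  -0.   96.9] gap 12.8 F [ 0.3 -0.3 -0.8] gf 40.0
call
  xyz [0.1, -0.1, -1.5] turn [0.001, -0.0, -0.001] dist rows 0.4 rot rows 0.0
```

View pics/g2.png

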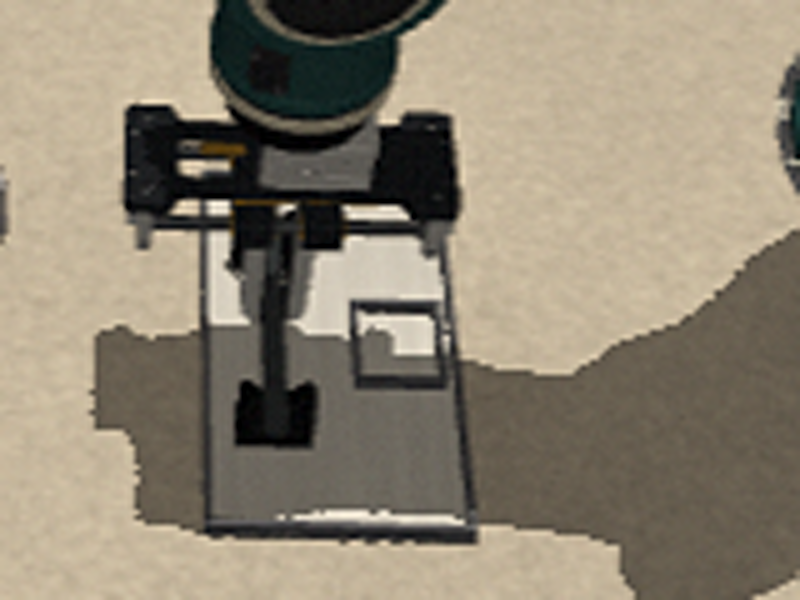

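Request:
{"name": "carry_out", "arguments": {"steps": [{"xyz": [0, 0, 0.1], "turn": [0, 0, 0], "hand": -1}, {"xyz": [0, 0, 0.2], "turn": [0, 0, 0], "hand": -1}, {"xyz": [0, 0, 0.25], "turn": [0, 0, 0], "hand": -1}, {"xyz": [0, 0, 0.25], "turn": [0, 0, 0], "hand": -1}]}}

```text
t: 10.52
tool_pos: [0.4566, 0.2188, 0.0583]
eef_rot: [3.141, -0.001, 1.691]
force: [-11.8, -4.5, 33.4]
finger_gap: 0.0128
gripper_force: 40.0
```

Request:
{"name": "carry_out", "arguments": {"steps": [{"xyz": [0, 0, -0.1], "turn": [0, 0, 0], "hand": -1}, {"xyz": [0, 0, -0.1], "turn": [0, 0, 0], "hand": 0}, {"xyz": [0, 0, -0.1], "turn": [0, 0, 0], "hand": 0}, {"xyz": [0, 0, -0.1], "turn": [0, 0, 0], "hand": 0}, {"xyz": [0, 0, -0.1], "turn": [0, 0, 0], "hand": 0}, {"xyz": [0, 0, -0.1], "turn": [0, 0, 0], "hand": 0}, {"xyz": [0, 0, -0.1], "turn": [0, 0, 0], "hand": 0}, {"xyz": [0, 0, -3], "turn": [0, 0, 0], "hand": 0}]}}

```text
t: 11.18
tool_pos: [0.4542, 0.2174, 0.0833]
eef_rot: [-3.136, 0.003, 1.691]
force: [-0.6, 0.1, -1.0]
finger_gap: 0.0468
gripper_force: 0.0
```

Request:
{"name": "carry_out", "arguments": {"steps": [{"xyz": [0, 0, -4], "turn": [0, 0, 0], "hand": 0.5}, {"xyz": [0, 0, -8], "turn": [0, 0, 0], "hand": 0.5}, {"xyz": [0, 0, -8], "turn": [0, 0, 0], "hand": 0.5}]}}

```text
t: 11.43
tool_pos: [0.459, 0.2195, 0.1729]
eef_rot: [3.134, -0.004, 1.69]
force: [0.8, 0.6, 1.8]
finger_gap: 0.0633
gripper_force: 0.0
```

```bash
python3 go.py "660.8 -160.3 170 157"
```

```text
t 11.43 pos [459.  219.5 172.9] rpy [179.6  -0.2  96.8] gap 63.3 F [0.8 0.6 1.8] gf 0.0
call
  xyz [-40.1, 15.5, 0.3] turn [0.009, 0.0, -1.05] dist rows 10.3 rot rows 8.4
```

Request:
{"name": "carry_out", "arguments": {"steps": [{"xyz": [-40.1, 15.5, 0.3], "turn": [0, 0, -1.05], "hand": 0.8}, {"xyz": [-40.1, 15.5, 0.3], "turn": [0, 0, -1.05], "hand": 0.8}, {"xyz": [-40.1, 15.5, 0.3], "turn": [0, 0, -1.05], "hand": 0.8}, {"xyz": [-40.1, 15.5, 0.3], "turn": [0, 0, -1.05], "hand": 0.8}, {"xyz": [-40.1, 15.5, 0.3], "turn": [0, 0, -1.05], "hand": 0.8}, {"xyz": [-40.1, 15.5, 0.3], "turn": [0, 0, -1.05], "hand": 0.8}, {"xyz": [-40.1, 15.5, 0.3], "turn": [0, 0, -1.05], "hand": 0.8}, {"xyz": [-40.1, 15.5, 0.3], "turn": [0, 0, -1.05], "hand": 0.8}]}}

```text
t: 12.1
tool_pos: [0.5949, -0.041, 0.1645]
eef_rot: [3.141, -0.0, 2.575]
force: [0.3, 0.1, 0.5]
finger_gap: 0.0848
gripper_force: 0.0
```

```bash
python3 go.py "660.8 -160.3 130 157"
```

```text
t 12.10 pos [594.9 -41.  164.5] rpy [180.   -0.  147.6] gap 84.8 F [0.3 0.1 0.5] gf 0.0
call
  xyz [-12.0, -6.5, 3.4] turn [0.0, -0.0, -0.165] dist rows 3.4 rot rows 1.3
```

Request:
{"name": "carry_out", "arguments": {"steps": [{"xyz": [-12.0, -6.5, 3.4], "turn": [0, 0, -0.165], "hand": 0.8}, {"xyz": [-12.0, -6.5, 3.4], "turn": [0, 0, -0.165], "hand": 0.8}, {"xyz": [-12.0, -6.5, 3.4], "turn": [0, 0, -0.165], "hand": 0.8}, {"xyz": [-12.0, -6.5, 3.4], "turn": [0, 0, -0.165], "hand": 0.8}, {"xyz": [-12.0, -6.5, 3.4], "turn": [0, 0, -0.165], "hand": 0.8}, {"xyz": [-12.0, -6.5, 3.4], "turn": [0, 0, -0.165], "hand": 0.8}]}}

```text
t: 12.6
tool_pos: [0.6597, -0.16, 0.1298]
eef_rot: [-3.141, -0.001, 2.733]
force: [-0.5, 1.2, 0.9]
finger_gap: 0.0848
gripper_force: 0.0
```

```bash
python3 go.py "660.8 -160.3 55 157"
```

```text
t 12.60 pos [ 659.7 -160.   129.8] rpy [-1.800e+02 -1.000e-01  1.566e+02] gap 84.8 F [-0.5  1.2  0.9] gf 0.0
call
  xyz [-0.1, 0.0, 7.5] turn [-0.001, -0.001, -0.007] dist rows 1.8 rot rows 0.1
```

Request:
{"name": "carry_out", "arguments": {"steps": [{"xyz": [-0.1, 0, 3.5], "turn": [0, 0, 0], "hand": 0.8}, {"xyz": [-0.1, 0, 6.5], "turn": [0, 0, 0], "hand": 0.8}, {"xyz": [-0.1, 0, 7.5], "turn": [0, 0, 0], "hand": 0.8}, {"xyz": [-0.1, 0, 7.5], "turn": [0, 0, 0], "hand": 0.8}, {"xyz": [-0.1, 0, 7.5], "turn": [0, 0, 0], "hand": -0.4}, {"xyz": [-0.1, 0, 7.5], "turn": [0, 0, 0], "hand": -0.4}, {"xyz": [-0.1, 0, 7.5], "turn": [0, 0, 0], "hand": -0.4}, {"xyz": [-0.1, 0, 7.5], "turn": [0, 0, 0], "hand": -0.4}], "newtons": 30}}

```text
t: 13.27
tool_pos: [0.6617, -0.1596, 0.0572]
eef_rot: [3.141, 0.002, 2.735]
force: [0.7, 0.3, 1.1]
finger_gap: 0.0617
gripper_force: 0.0
```

Request:
{"name": "carry_out", "arguments": {"steps": [{"xyz": [0, 0, 0], "turn": [0, 0, 0], "hand": -0.4}, {"xyz": [0, 0, 0], "turn": [0, 0, 0], "hand": -0.4}, {"xyz": [0, 0, 0], "turn": [0, 0, 0], "hand": -0.4}, {"xyz": [0, 0, 0], "turn": [0, 0, 0], "hand": -0.4}, {"xyz": [0, 0, 0], "turn": [0, 0, 0], "hand": -0.4}, {"xyz": [0, 0, 0], "turn": [0, 0, 0], "hand": -0.4}]}}

```text
t: 13.77
tool_pos: [0.6612, -0.1598, 0.0562]
eef_rot: [-3.142, 0.001, 2.734]
force: [-2.5, 0.3, 7.1]
finger_gap: 0.0479
gripper_force: 30.0
```

```bash
python3 go.py "660.8 -160.3 200 157;456 219 200 96.9"; python3 - <<'E'
from rect import *
n='top';im,W=cloud(n);np.savez('top1.npz',im=im,W=W)
n='side';im,W=cloud(n);np.savez('side1.npz',im=im,W=W)
for n in('top','side'):
  f=np.load(n+'1.npz');W=f['W'];g=f['im'].astype(int).sum(2)/3
  m=(g<90)&(W[...,2]>.030)&(W[...,0]>.42)&(W[...,0]<.49)&(W[...,1]>.1)&(W[...,1]<.34);P=W[m]
  r=cv2.minAreaRect(P[:,:2].astype(np.float32)*1000);print(n,len(P),r,P.mean(0),np.percentile(P[:,2],[10,50,90]))
cv2.imwrite('pics/k.png',cv2.resize(f['im'][200:320,300:460],(800,600),interpolation=2)[...,::-1])
E
```

```text
t 13.77 pos [ 661.2 -159.8   56.2] rpy [-180.     0.   156.7] gap 47.9 F [-2.5  0.3  7.1] gf 30.0
call
  xyz [0.0, -0.1, -14.4] turn [-0.0, 0.001, -0.006] dist rows 3.4 rot rows 0.0
  xyz [33.8, 26.6, -14.4] turn [0.0, 0.001, 1.043] dist rows 10.9 rot rows 8.3
top 198 ((454.356689453125, 216.9049530029297), (40.07794189453125, 163.05203247070312), 7.035315990447998) [0.45506446 0.21624916 0.04495137] [0.03921506 0.0458323  0.04991678]
side 361 ((453.32293701171875, 219.45350646972656), (42.73967742919922, 169.96038818359375), 5.987968444824219) [0.45244137 0.22667367 0.04500717] [0.03977424 0.04595154 0.04950716]
```

View pics/k.png

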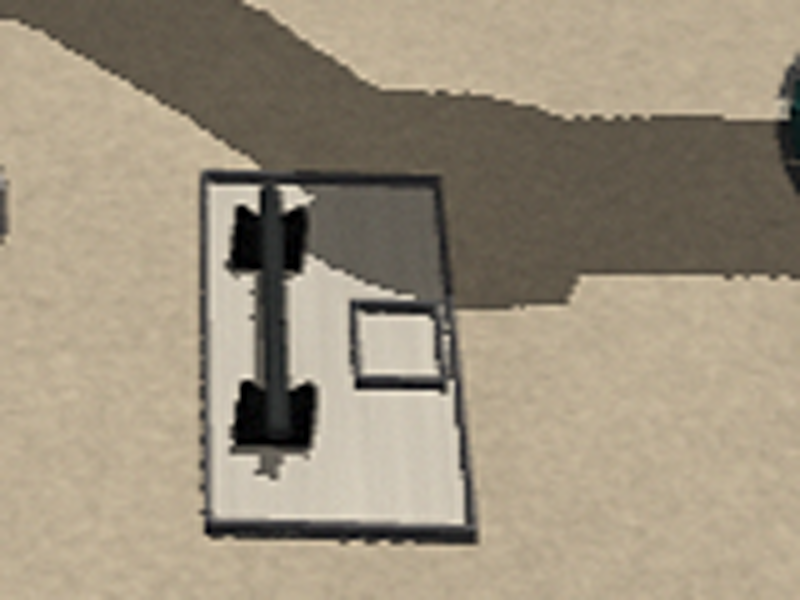

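Request:
{"name": "carry_out", "arguments": {"steps": [{"xyz": [0, 0, -3], "turn": [0, 0, 0], "hand": -0.4}, {"xyz": [0, 0, -7], "turn": [0, 0, 0], "hand": -0.4}, {"xyz": [0, 0, -11], "turn": [0, 0, 0], "hand": -0.4}, {"xyz": [0, 0, -14], "turn": [0, 0, 0], "hand": -0.4}, {"xyz": [2.4, 1.9, -14.4], "turn": [0, 0, 0.1], "hand": -0.4}, {"xyz": [5.2, 4.1, -14.4], "turn": [0, 0, 0.2], "hand": -0.4}, {"xyz": [8, 6.3, -14.4], "turn": [0, 0, 0.3], "hand": -0.4}, {"xyz": [10.8, 8.5, -14.4], "turn": [0, 0, 0.4], "hand": -0.4}]}}

```text
t: 14.53
tool_pos: [0.5944, -0.0376, 0.1996]
eef_rot: [3.141, -0.0, 2.329]
force: [0.2, 1.1, -0.8]
finger_gap: 0.0479
gripper_force: 30.0
```

```bash
python3 go.py "456 219 200 96.9"
```

```text
t 14.53 pos [594.4 -37.6 199.6] rpy [180.   -0.  133.4] gap 47.9 F [ 0.2  1.1 -0.8] gf 30.0
call
  xyz [28.1, 7.6, -0.0] turn [0.0, -0.0, 0.638] dist rows 7.0 rot rows 5.1
```

Request:
{"name": "carry_out", "arguments": {"steps": [{"xyz": [3.7, 1, 0], "turn": [0, 0, 0.1], "hand": -0.4}, {"xyz": [7.5, 2, 0], "turn": [0, 0, 0.2], "hand": -0.4}, {"xyz": [11.2, 3, 0], "turn": [0, 0, 0.3], "hand": -0.4}, {"xyz": [15, 4, 0], "turn": [0, 0, 0.4], "hand": -0.4}, {"xyz": [18.5, 5, 0], "turn": [0, 0, 0.5], "hand": -0.4}, {"xyz": [22, 5.9, 0], "turn": [0, 0, 0.58], "hand": -0.4}, {"xyz": [25.5, 6.9, 0], "turn": [0, 0, 0.638], "hand": -0.4}, {"xyz": [28.1, 7.6, 0], "turn": [0, 0, 0.638], "hand": -0.4}]}}

```text
t: 15.2
tool_pos: [0.4543, 0.2195, 0.1997]
eef_rot: [-3.141, -0.0, 1.694]
force: [0.7, 0.1, -1.4]
finger_gap: 0.0477
gripper_force: 30.0
```

Request:
{"name": "carry_out", "arguments": {"steps": [{"xyz": [0, 0, 3], "turn": [0, 0, 0], "hand": -0.4}, {"xyz": [0, 0, 6], "turn": [0, 0, 0], "hand": -0.4}, {"xyz": [0, 0, 7], "turn": [0, 0, 0], "hand": -0.4}, {"xyz": [0, 0, 7], "turn": [0, 0, 0], "hand": -0.4}, {"xyz": [0, 0, 7], "turn": [0, 0, 0], "hand": -0.4}]}}

```text
t: 15.62
tool_pos: [0.4564, 0.2164, 0.1301]
eef_rot: [-3.141, 0.001, 1.695]
force: [0.3, 0.6, 0.4]
finger_gap: 0.048
gripper_force: 30.0
```

```bash
python3 go.py "456 219 85 96.9"; python3 - <<'E'
from rect import *
im,W=cloud('side');cv2.imwrite('pics/k2.png',cv2.resize(im[200:320,300:460],(800,600),interpolation=2)[...,::-1])
E
```

```text
t 15.62 pos [456.4 216.4 130.1] rpy [-180.     0.    97.1] gap 48.0 F [0.3 0.6 0.4] gf 30.0
call
  xyz [0.3, -0.0, 4.5] turn [-0.0, 0.001, 0.004] dist rows 1.1 rot rows 0.0
```

View pics/k2.png

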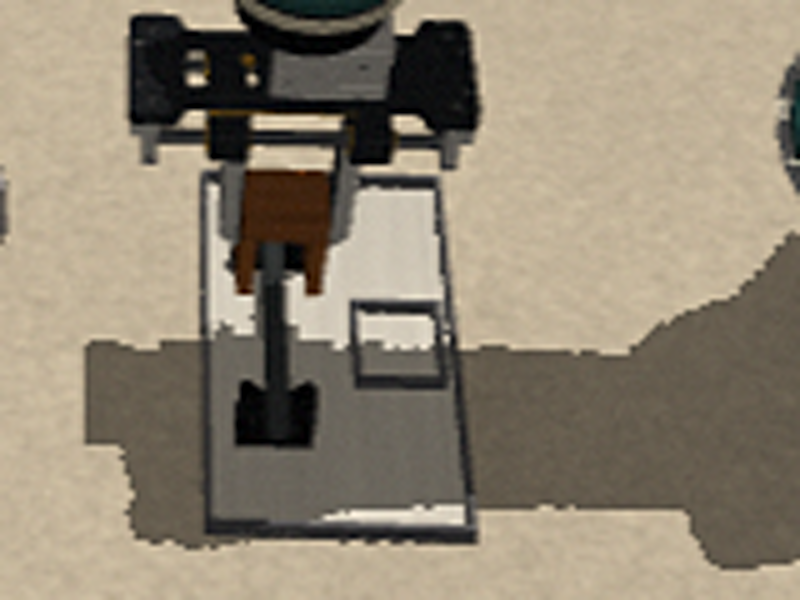

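Request:
{"name": "carry_out", "arguments": {"steps": [{"xyz": [0.3, 0, 2], "turn": [0, 0, 0], "hand": -0.4}, {"xyz": [0.3, 0, 4], "turn": [0, 0, 0], "hand": -0.4}, {"xyz": [0.3, 0, 5], "turn": [0, 0, 0], "hand": -0.4}, {"xyz": [0.3, 0, 5.6], "turn": [0, 0, 0], "hand": -0.4}, {"xyz": [0.3, 0, 6.2], "turn": [0, 0, 0], "hand": -0.4}, {"xyz": [0.3, 0, 6.6], "turn": [0, 0, 0], "hand": -0.4}, {"xyz": [0.3, 0, 6.8], "turn": [0, 0, 0], "hand": -0.4}, {"xyz": [0.3, 0, 6.8], "turn": [0, 0, 0], "hand": -0.4}]}}

```text
t: 16.33
tool_pos: [0.4558, 0.2198, 0.0617]
eef_rot: [3.141, 0.0, 1.696]
force: [0.0, -0.0, -1.6]
finger_gap: 0.0479
gripper_force: 30.0
```

Request:
{"name": "carry_out", "arguments": {"steps": [{"xyz": [0, 0, 0.1], "turn": [0, 0, 0], "hand": -0.4}, {"xyz": [0, 0, 0.1], "turn": [0, 0, 0], "hand": -0.4}, {"xyz": [0, 0, 0.1], "turn": [0, 0, 0], "hand": 0.5}, {"xyz": [0, 0, 0.1], "turn": [0, 0, 0], "hand": 0.5}, {"xyz": [0, 0, 0.1], "turn": [0, 0, 0], "hand": 0.5}, {"xyz": [0, 0, 0.1], "turn": [0, 0, 0], "hand": 0.5}, {"xyz": [0, 0, 0.1], "turn": [0, 0, 0], "hand": 0.5}, {"xyz": [0, 0, -2], "turn": [0, 0, 0], "hand": 0.5}]}}

```text
t: 17.0
tool_pos: [0.4542, 0.219, 0.0793]
eef_rot: [-3.138, 0.002, 1.697]
force: [-1.0, -0.7, -0.6]
finger_gap: 0.0706
gripper_force: 0.0
```

Request:
{"name": "carry_out", "arguments": {"steps": [{"xyz": [0, 0, -4], "turn": [0, 0, 0], "hand": 0.5}, {"xyz": [0, 0, -8], "turn": [0, 0, 0], "hand": 0.5}, {"xyz": [0, 0, -10], "turn": [0, 0, 0], "hand": 0.5}, {"xyz": [0, 0, -10], "turn": [0, 0, 0], "hand": 0.5}]}}

```text
t: 17.33
tool_pos: [0.4574, 0.2207, 0.186]
eef_rot: [3.136, -0.003, 1.696]
force: [1.1, 0.1, -0.2]
finger_gap: 0.07
gripper_force: 0.0
```

```bash
python3 go.py "674 -15 150 96.9"
```

```text
t 17.33 pos [457.4 220.7 186. ] rpy [179.7  -0.2  97.2] gap 70.0 F [ 1.1  0.1 -0.2] gf 0.0
call
  xyz [-26.1, 18.5, 3.6] turn [0.006, -0.003, 0.005] dist rows 7.7 rot rows 0.1
```

Request:
{"name": "carry_out", "arguments": {"steps": [{"xyz": [-26.1, 18.5, 3.6], "turn": [0, 0, 0], "hand": 0.2}, {"xyz": [-26.1, 18.5, 3.6], "turn": [0, 0, 0], "hand": 0.2}, {"xyz": [-26.1, 18.5, 3.6], "turn": [0, 0, 0], "hand": 0.2}, {"xyz": [-26.1, 18.5, 3.6], "turn": [0, 0, 0], "hand": 0.2}, {"xyz": [-26.1, 18.5, 3.6], "turn": [0, 0, 0], "hand": 0.2}, {"xyz": [-26.1, 18.5, 3.6], "turn": [0, 0, 0], "hand": 0.2}, {"xyz": [-26.1, 18.5, 3.6], "turn": [0, 0, 0], "hand": 0.2}, {"xyz": [-26.1, 18.5, 3.6], "turn": [0, 0, 0], "hand": 0.2}]}}

```text
t: 18.0
tool_pos: [0.6731, -0.0194, 0.1444]
eef_rot: [-3.141, 0.001, 1.695]
force: [-0.6, -0.5, 0.9]
finger_gap: 0.0564
gripper_force: 0.0
```

Request:
{"name": "carry_out", "arguments": {"steps": [{"xyz": [0, 0, 1], "turn": [0, 0, 0], "hand": 0.2}, {"xyz": [0, 0, 1], "turn": [0, 0, 0], "hand": 0.2}, {"xyz": [0, 0, 1], "turn": [0, 0, 0], "hand": 0.2}]}}

```text
t: 18.25
tool_pos: [0.6711, -0.0155, 0.1346]
eef_rot: [-3.14, -0.0, 1.697]
force: [-0.6, -0.0, 0.6]
finger_gap: 0.0566
gripper_force: 0.0
```

```bash
python3 go.py "674 -15 38 96.9"; python3 - <<'E'
from seg import *
f,W=cloud('side')
m=(W[...,0]>.41)&(W[...,0]<.5)&(W[...,1]>.17)&(W[...,1]<.26)&(W[...,2]>.06)&(W[...,2]<.09)
P=W[m];print(len(P),P.mean(0),cv2.minAreaRect(P[:,:2].astype(np.float32)*1000))
m=(W[...,0]>.63)&(W[...,0]<.72)&(W[...,1]>-.06)&(W[...,1]<.03)&(W[...,2]>.04)&(W[...,2]<.06)
P=W[m];print(len(P),P.mean(0),cv2.minAreaRect(P[:,:2].astype(np.float32)*1000))
E
```

```text
t 18.25 pos [671.1 -15.5 134.6] rpy [-179.9   -0.    97.2] gap 56.6 F [-0.6 -0.   0.6] gf 0.0
call
  xyz [0.0, 0.3, 9.7] turn [-0.002, -0.0, 0.005] dist rows 2.3 rot rows 0.0
227 [0.45304256 0.22150342 0.06872227] ((453.15478515625, 219.60824584960938), (46.43448257446289, 42.810707092285156), 6.093559741973877)
44 [ 0.67230848 -0.01163131  0.04934356] ((671.8859252929688, -14.575441360473633), (22.72303581237793, 21.017322540283203), 80.06640625)
```

Request:
{"name": "carry_out", "arguments": {"steps": [{"xyz": [0, 0.2, 4], "turn": [0, 0, 0], "hand": 0.2}, {"xyz": [0, 0.2, 8], "turn": [0, 0, 0], "hand": 0.2}, {"xyz": [0, 0.2, 9.7], "turn": [0, 0, 0], "hand": 0.2}, {"xyz": [0, 0.2, 9.7], "turn": [0, 0, 0], "hand": 0.2}, {"xyz": [0, 0.2, 9.7], "turn": [0, 0, 0], "hand": -1}, {"xyz": [0, 0.2, 9.7], "turn": [0, 0, 0], "hand": -1}, {"xyz": [0, 0.2, 9.7], "turn": [0, 0, 0], "hand": -1}, {"xyz": [0, 0.2, 9.7], "turn": [0, 0, 0], "hand": -1}], "newtons": 20}}

```text
t: 18.97
tool_pos: [0.6748, -0.0155, 0.0405]
eef_rot: [3.139, 0.0, 1.697]
force: [-0.1, -0.1, -0.4]
finger_gap: 0.0332
gripper_force: 0.0
```

Request:
{"name": "carry_out", "arguments": {"steps": [{"xyz": [0, 0, 0], "turn": [0, 0, 0], "hand": -1}, {"xyz": [0, 0, 0], "turn": [0, 0, 0], "hand": -1}, {"xyz": [0, 0, 0], "turn": [0, 0, 0], "hand": -1}, {"xyz": [0, 0, 0], "turn": [0, 0, 0], "hand": -1}, {"xyz": [0, 0, 0], "turn": [0, 0, 0], "hand": -1}]}}

```text
t: 19.38
tool_pos: [0.6745, -0.0156, 0.0396]
eef_rot: [3.14, 0.0, 1.696]
force: [-2.1, 1.3, 8.7]
finger_gap: 0.0239
gripper_force: 20.0
```

```bash
python3 go.py "674 -15 170 96.9; 381 210 170 96.9"
```

```text
t 19.38 pos [674.5 -15.6  39.6] rpy [179.9   0.   97.2] gap 23.9 F [-2.1  1.3  8.7] gf 20.0
call
  xyz [0.1, -0.0, -13.0] turn [0.001, 0.0, 0.005] dist rows 3.1 rot rows 0.0
  xyz [26.1, -26.3, -13.1] turn [0.001, 0.0, 0.005] dist rows 9.4 rot rows 0.0
```

Request:
{"name": "carry_out", "arguments": {"steps": [{"xyz": [0, 0, -3], "turn": [0, 0, 0], "hand": -1}, {"xyz": [0, 0, -7], "turn": [0, 0, 0], "hand": -1}, {"xyz": [0, 0, -11], "turn": [0, 0, 0], "hand": -1}, {"xyz": [1, -1, -13], "turn": [0, 0, 0], "hand": -1}, {"xyz": [3.3, -3.3, -13], "turn": [0, 0, 0], "hand": -1}, {"xyz": [5.8, -5.8, -13], "turn": [0, 0, 0], "hand": -1}, {"xyz": [8.3, -8.3, -13], "turn": [0, 0, 0], "hand": -1}, {"xyz": [10.8, -10.8, -13], "turn": [0, 0, 0], "hand": -1}]}}

```text
t: 20.05
tool_pos: [0.5518, 0.0786, 0.1688]
eef_rot: [3.141, -0.0, 1.696]
force: [-0.1, 1.3, -0.3]
finger_gap: 0.0237
gripper_force: 20.0
```

Request:
{"name": "carry_out", "arguments": {"steps": [{"xyz": [2.5, -2.5, 0], "turn": [0, 0, 0], "hand": -1}, {"xyz": [5, -5, 0], "turn": [0, 0, 0], "hand": -1}, {"xyz": [7.5, -7.6, 0], "turn": [0, 0, 0], "hand": -1}, {"xyz": [10, -10.1, 0], "turn": [0, 0, 0], "hand": -1}, {"xyz": [12.5, -12.7, 0], "turn": [0, 0, 0], "hand": -1}, {"xyz": [14.3, -14.5, 0], "turn": [0, 0, 0], "hand": -1}, {"xyz": [15.3, -15.5, 0], "turn": [0, 0, 0], "hand": -1}, {"xyz": [15.3, -15.5, 0], "turn": [0, 0, 0], "hand": -1}]}}

```text
t: 20.72
tool_pos: [0.3781, 0.2121, 0.1689]
eef_rot: [-3.141, -0.001, 1.7]
force: [0.7, 0.9, -0.2]
finger_gap: 0.0238
gripper_force: 20.0
```

```bash
python3 go.py "381 210 45 96.9"
```

```text
t 20.72 pos [378.1 212.1 168.9] rpy [-180.    -0.    97.4] gap 23.8 F [ 0.7  0.9 -0.2] gf 20.0
call
  xyz [-0.3, 0.3, 12.4] turn [-0.0, -0.001, 0.009] dist rows 3.0 rot rows 0.1
```

Request:
{"name": "carry_out", "arguments": {"steps": [{"xyz": [-0.1, 0.15, 4], "turn": [0, 0, 0], "hand": -1}, {"xyz": [-0.1, 0.15, 8], "turn": [0, 0, 0], "hand": -1}, {"xyz": [-0.1, 0.15, 10], "turn": [0, 0, 0], "hand": -1}, {"xyz": [-0.1, 0.15, 11.2], "turn": [0, 0, 0], "hand": -1}, {"xyz": [-0.1, 0.15, 12], "turn": [0, 0, 0], "hand": -1}, {"xyz": [-0.1, 0.15, 12.4], "turn": [0, 0, 0], "hand": -1}, {"xyz": [-0.1, 0.15, 12.4], "turn": [0, 0, 0], "hand": -1}]}}

```text
t: 21.3
tool_pos: [0.3822, 0.2092, 0.0444]
eef_rot: [-3.142, 0.0, 1.696]
force: [-0.2, 0.0, 0.4]
finger_gap: 0.0237
gripper_force: 20.0
```

```bash
python3 go.py "381 210 44 96.9"
```

```text
t 21.30 pos [382.2 209.2  44.4] rpy [-180.     0.    97.2] gap 23.7 F [-0.2  0.   0.4] gf 20.0
call
  xyz [0.1, -0.1, 0.0] turn [-0.0, 0.0, 0.005] dist rows 0.0 rot rows 0.0
```

Request:
{"name": "carry_out", "arguments": {"steps": [{"xyz": [0, 0, 0.05], "turn": [0, 0, 0], "hand": -1}, {"xyz": [0, 0, 0.05], "turn": [0, 0, 0], "hand": -0.1}, {"xyz": [0, 0, 0.05], "turn": [0, 0, 0], "hand": -0.1}, {"xyz": [0, 0, 0.05], "turn": [0, 0, 0], "hand": -0.1}, {"xyz": [0, 0, 0.05], "turn": [0, 0, 0], "hand": -0.1}, {"xyz": [0, 0, 0.05], "turn": [0, 0, 0], "hand": -0.1}, {"xyz": [0, 0, -2], "turn": [0, 0, 0], "hand": -0.1}, {"xyz": [0, 0, -5], "turn": [0, 0, 0], "hand": -0.1}]}}

```text
t: 21.97
tool_pos: [0.3807, 0.2085, 0.0936]
eef_rot: [-3.138, 0.003, 1.696]
force: [-0.2, -0.3, 0.9]
finger_gap: 0.042
gripper_force: 0.0
```

Request:
{"name": "carry_out", "arguments": {"steps": [{"xyz": [0, 0, -4], "turn": [0, 0, 0], "hand": 0.2}, {"xyz": [0, 0, -8], "turn": [0, 0, 0], "hand": 0.9}, {"xyz": [0, 0, -8], "turn": [0, 0, 0], "hand": 0.9}, {"xyz": [0, 0, -8], "turn": [0, 0, 0], "hand": 0.9}]}}

```text
t: 22.3
tool_pos: [0.3826, 0.2103, 0.1765]
eef_rot: [3.138, -0.003, 1.697]
force: [0.2, 0.6, -1.1]
finger_gap: 0.0653
gripper_force: 0.0
```

```bash
python3 go.py "655.8 152.6 150 22.4"
```

```text
t 22.30 pos [382.6 210.3 176.5] rpy [179.8  -0.2  97.2] gap 65.3 F [ 0.2  0.6 -1.1] gf 0.0
call
  xyz [-9.2, 26.4, 2.7] turn [0.001, -0.004, 1.306] dist rows 6.7 rot rows 10.4
```

Request:
{"name": "carry_out", "arguments": {"steps": [{"xyz": [-9.2, 26.4, 0], "turn": [0, 0, 1.306], "hand": 0.9}, {"xyz": [-9.2, 26.4, 0], "turn": [0, 0, 1.306], "hand": 0.9}, {"xyz": [-9.2, 26.4, 0], "turn": [0, 0, 1.306], "hand": 0.9}, {"xyz": [-9.2, 26.4, 0], "turn": [0, 0, 1.306], "hand": 0.9}, {"xyz": [-9.2, 26.4, 0], "turn": [0, 0, 1.306], "hand": 0.9}, {"xyz": [-9.2, 26.4, 0], "turn": [0, 0, 1.306], "hand": 0.9}, {"xyz": [-9.2, 26.4, 0], "turn": [0, 0, 1.306], "hand": 0.9}, {"xyz": [-9.2, 26.4, 0], "turn": [0, 0, 1.306], "hand": 0.9}]}}

```text
t: 22.97
tool_pos: [0.6589, 0.1483, 0.1722]
eef_rot: [3.139, 0.003, 0.687]
force: [0.1, 0.4, 0.9]
finger_gap: 0.0893
gripper_force: 0.0
```

```bash
python3 go.py "655.8 152.6 120 22.4"
```

```text
t 22.97 pos [658.9 148.3 172.2] rpy [1.799e+02 1.000e-01 3.940e+01] gap 89.3 F [0.1 0.4 0.9] gf 0.0
call
  xyz [0.0, -0.5, 5.2] turn [0.003, 0.002, 0.296] dist rows 1.3 rot rows 2.4
```

Request:
{"name": "carry_out", "arguments": {"steps": [{"xyz": [0, -0.3, 2], "turn": [0, 0, 0.296], "hand": 0.9}, {"xyz": [0, -0.3, 5.2], "turn": [0, 0, 0.296], "hand": 0.9}, {"xyz": [0, -0.3, 5.2], "turn": [0, 0, 0.296], "hand": 0.9}, {"xyz": [0, -0.3, 5.2], "turn": [0, 0, 0.296], "hand": 0.9}, {"xyz": [0, -0.3, 5.2], "turn": [0, 0, 0.296], "hand": 0.9}]}}

```text
t: 23.38
tool_pos: [0.6532, 0.1533, 0.1217]
eef_rot: [3.141, 0.001, 0.402]
force: [-0.0, -0.7, -0.5]
finger_gap: 0.0894
gripper_force: 0.0
```

```bash
python3 go.py "655.8 152.6 36 22.4"
```

```text
t 23.38 pos [653.2 153.3 121.7] rpy [1.80e+02 1.00e-01 2.31e+01] gap 89.4 F [-0.  -0.7 -0.5] gf 0.0
call
  xyz [0.2, 0.2, 8.6] turn [0.001, 0.001, 0.011] dist rows 2.1 rot rows 0.1
```

Request:
{"name": "carry_out", "arguments": {"steps": [{"xyz": [0.1, 0.1, 4], "turn": [0, 0, 0.01], "hand": 0.9}, {"xyz": [0.1, 0.1, 7], "turn": [0, 0, 0.01], "hand": 0.9}, {"xyz": [0.1, 0.1, 8.6], "turn": [0, 0, 0.01], "hand": 0.9}, {"xyz": [0.1, 0.1, 8.6], "turn": [0, 0, 0.01], "hand": 0.9}, {"xyz": [0.1, 0.1, 8.6], "turn": [0, 0, 0.01], "hand": -0.5}, {"xyz": [0.1, 0.1, 8.6], "turn": [0, 0, 0.01], "hand": -0.5}, {"xyz": [0.1, 0.1, 8.6], "turn": [0, 0, 0.01], "hand": -0.5}, {"xyz": [0.1, 0.1, 8.6], "turn": [0, 0, 0.01], "hand": -0.5}], "newtons": 45}}

```text
t: 24.05
tool_pos: [0.6555, 0.1533, 0.0382]
eef_rot: [3.141, -0.002, 0.391]
force: [0.6, -0.4, -0.3]
finger_gap: 0.0658
gripper_force: 0.0
```

Request:
{"name": "carry_out", "arguments": {"steps": [{"xyz": [0, 0, 0], "turn": [0, 0, 0], "hand": -0.5}, {"xyz": [0, 0, 0], "turn": [0, 0, 0], "hand": -0.5}, {"xyz": [0, 0, 0], "turn": [0, 0, 0], "hand": -0.5}, {"xyz": [0, 0, 0], "turn": [0, 0, 0], "hand": -0.5}, {"xyz": [0, 0, 0], "turn": [0, 0, 0], "hand": -0.5}, {"xyz": [0, 0, 0], "turn": [0, 0, 0], "hand": -0.5}, {"xyz": [0, 0, 0], "turn": [0, 0, 0], "hand": -0.5}]}}

```text
t: 24.63
tool_pos: [0.6552, 0.1525, 0.0371]
eef_rot: [3.141, -0.001, 0.39]
force: [1.3, -3.7, 6.0]
finger_gap: 0.0437
gripper_force: 45.0
```

```bash
python3 go.py "656 152 170 22.4; 456 -246 170 1.7"
```

```text
t 24.63 pos [655.2 152.5  37.1] rpy [179.9  -0.   22.3] gap 43.7 F [ 1.3 -3.7  6. ] gf 45.0
call
  xyz [0.1, 0.1, -13.3] turn [0.001, -0.001, -0.001] dist rows 3.2 rot rows 0.0
  xyz [-33.6, 29.3, -13.3] turn [0.001, -0.001, 0.36] dist rows 11.1 rot rows 2.9
```

Request:
{"name": "carry_out", "arguments": {"steps": [{"xyz": [0, 0, -3], "turn": [0, 0, 0], "hand": -0.5}, {"xyz": [0, 0, -7], "turn": [0, 0, 0], "hand": -0.5}, {"xyz": [0, 0, -11], "turn": [0, 0, 0], "hand": -0.5}, {"xyz": [-1, 0.9, -13.3], "turn": [0, 0, 0], "hand": -0.5}, {"xyz": [-3.5, 3, -13.3], "turn": [0, 0, 0.04], "hand": -0.5}, {"xyz": [-6, 5.2, -13.3], "turn": [0, 0, 0.08], "hand": -0.5}, {"xyz": [-8.6, 7.5, -13.3], "turn": [0, 0, 0.12], "hand": -0.5}, {"xyz": [-11.2, 9.8, -13.3], "turn": [0, 0, 0.16], "hand": -0.5}]}}

```text
t: 25.3
tool_pos: [0.587, 0.019, 0.1692]
eef_rot: [-3.141, 0.001, 0.229]
force: [0.6, -0.9, -3.3]
finger_gap: 0.0437
gripper_force: 45.0
```

```bash
python3 go.py "456 -246 170 1.7"
```

```text
t 25.30 pos [587.   19.  169.2] rpy [-180.     0.    13.1] gap 43.7 F [ 0.6 -0.9 -3.3] gf 45.0
call
  xyz [-18.8, 22.8, -0.1] turn [-0.0, 0.001, 0.2] dist rows 7.1 rot rows 1.6
```

Request:
{"name": "carry_out", "arguments": {"steps": [{"xyz": [-2.5, 3, 0], "turn": [0, 0, 0.04], "hand": -0.5}, {"xyz": [-5, 6, 0], "turn": [0, 0, 0.08], "hand": -0.5}, {"xyz": [-7.5, 9.1, 0], "turn": [0, 0, 0.12], "hand": -0.5}, {"xyz": [-10, 12.1, 0], "turn": [0, 0, 0.16], "hand": -0.5}, {"xyz": [-12.5, 15.2, 0], "turn": [0, 0, 0.2], "hand": -0.5}, {"xyz": [-15, 18.2, 0], "turn": [0, 0, 0.2], "hand": -0.5}, {"xyz": [-17.3, 21, 0], "turn": [0, 0, 0.2], "hand": -0.5}, {"xyz": [-18.8, 22.8, 0], "turn": [0, 0, 0.2], "hand": -0.5}]}}

```text
t: 25.97
tool_pos: [0.4552, -0.2478, 0.1697]
eef_rot: [3.141, 0.0, 0.028]
force: [-0.0, -0.5, -4.9]
finger_gap: 0.0436
gripper_force: 45.0
```

Request:
{"name": "carry_out", "arguments": {"steps": [{"xyz": [0, 0, 2], "turn": [0, 0, 0], "hand": -0.5}, {"xyz": [0, 0, 4], "turn": [0, 0, 0], "hand": -0.5}, {"xyz": [0, 0, 4], "turn": [0, 0, 0], "hand": -0.5}, {"xyz": [0, 0, 4], "turn": [0, 0, 0], "hand": -0.5}]}}

```text
t: 26.3
tool_pos: [0.4569, -0.2448, 0.1293]
eef_rot: [-3.141, 0.002, 0.03]
force: [0.6, -0.6, -3.1]
finger_gap: 0.0438
gripper_force: 45.0
```

```bash
python3 go.py "456 -246 42.5 1.7"
```

```text
t 26.30 pos [ 456.9 -244.8  129.3] rpy [-1.8e+02  1.0e-01  1.7e+00] gap 43.8 F [ 0.6 -0.6 -3.1] gf 45.0
call
  xyz [-0.1, 0.1, 8.7] turn [-0.001, 0.002, 0.001] dist rows 2.1 rot rows 0.0
```

Request:
{"name": "carry_out", "arguments": {"steps": [{"xyz": [-0.1, 0.1, 3], "turn": [0, 0, 0], "hand": -0.5}, {"xyz": [-0.1, 0.1, 6], "turn": [0, 0, 0], "hand": -0.5}, {"xyz": [-0.1, 0.1, 7.8], "turn": [0, 0, 0], "hand": -0.5}, {"xyz": [-0.1, 0.1, 8.5], "turn": [0, 0, 0], "hand": -0.5}, {"xyz": [-0.1, 0.1, 8.7], "turn": [0, 0, 0], "hand": -0.5}, {"xyz": [-0.1, 0.1, 8.7], "turn": [0, 0, 0], "hand": -0.5}]}}

```text
t: 26.8
tool_pos: [0.4571, -0.2464, 0.0436]
eef_rot: [3.141, -0.001, 0.031]
force: [0.5, -0.1, -3.8]
finger_gap: 0.0437
gripper_force: 45.0
```

Request:
{"name": "carry_out", "arguments": {"steps": [{"xyz": [0, 0, 0.1], "turn": [0, 0, 0], "hand": -0.5}, {"xyz": [0, 0, 0.2], "turn": [0, 0, 0], "hand": -0.5}, {"xyz": [0, 0, 0.2], "turn": [0, 0, 0], "hand": -0.5}, {"xyz": [0, 0, 0.2], "turn": [0, 0, 0], "hand": 0.35}, {"xyz": [0, 0, 0.2], "turn": [0, 0, 0], "hand": 0.35}, {"xyz": [0, 0, 0.2], "turn": [0, 0, 0], "hand": 0.35}, {"xyz": [0, 0, 0.2], "turn": [0, 0, 0], "hand": 0.35}, {"xyz": [0, 0, 0.2], "turn": [0, 0, 0], "hand": 0.35}]}}

```text
t: 27.47
tool_pos: [0.4566, -0.2462, 0.0408]
eef_rot: [3.141, -0.0, 0.03]
force: [0.8, -0.8, 0.2]
finger_gap: 0.0632
gripper_force: 0.0
```

Request:
{"name": "carry_out", "arguments": {"steps": [{"xyz": [0, 0, -3], "turn": [0, 0, 0], "hand": 0.35}, {"xyz": [0, 0, -7], "turn": [0, 0, 0], "hand": 0.35}, {"xyz": [0, 0, -11], "turn": [0, 0, 0], "hand": 0.35}, {"xyz": [0, 0, -15], "turn": [0, 0, 0], "hand": 0.35}, {"xyz": [4, 0, -16], "turn": [0, 0, 0], "hand": 0.35}, {"xyz": [8, 0, -16], "turn": [0, 0, 0], "hand": 0.35}, {"xyz": [12, 0, -16], "turn": [0, 0, 0], "hand": 0.35}, {"xyz": [16, 0, -16], "turn": [0, 0, 0], "hand": 0.35}]}}

```text
t: 28.13
tool_pos: [0.6185, -0.2404, 0.2009]
eef_rot: [-3.141, -0.001, 0.031]
force: [0.6, 0.5, 0.3]
finger_gap: 0.0633
gripper_force: 0.0
```

Request:
{"name": "carry_out", "arguments": {"steps": [{"xyz": [4, 0, 0], "turn": [0, 0, 0], "hand": 0.35}, {"xyz": [8, 0, 0], "turn": [0, 0, 0], "hand": 0.35}, {"xyz": [8, 0, 0], "turn": [0, 0, 0], "hand": 0.35}, {"xyz": [8, 0, 0], "turn": [0, 0, 0], "hand": 0.35}]}}

```text
t: 28.47
tool_pos: [0.6974, -0.2386, 0.1992]
eef_rot: [3.141, 0.002, 0.032]
force: [-1.5, -0.1, 0.9]
finger_gap: 0.0632
gripper_force: 0.0
```

```bash
python3 - <<'E'
from rect import *
B=dict(fat=(.38,.52,-.18,-.08,.045),trans=(.38,.53,-.32,-.19,.04),slim=(.33,.425,.16,.26,.04),keep=(.41,.5,.18,.26,.06))
T=dict(l=((420.7,214.8),6.9),p=((454,-190.7),1.7))
for n in('top','side'):
    im,W=cloud(n)
    for k,(a,b,c,d,z) in B.items():
        P=W[(W[...,0]>a)&(W[...,0]<b)&(W[...,1]>c)&(W[...,1]<d)&(W[...,2]>z)&(W[...,2]<.085)]
        if len(P)<9: print(n,k,'none');continue
        r=cv2.minAreaRect(P[:,:2].astype(np.float32)*1000);o,y=T['p' if k in('fat','trans') else 'l']
        th=np.radians(y);q=np.array([[np.cos(th),np.sin(th)],[-np.sin(th),np.cos(th)]])@(np.array(r[0])-o)
        print(n,k,len(P),'tray xy',q.round(1),'size',np.round(r[1],1),round(r[2],1),'z',np.median(P[:,2]).round(3))
cv2.imwrite('pics/end.png',cv2.resize(im[120:320,250:450],(600,600),interpolation=2)[...,::-1])
E
```

```text
top fat 82 tray xy [ 2.4 60. ] size [32.6 33.6] 44.8 z 0.06
top trans 206 tray xy [  3.6 -54.9] size [55.7 45.7] 1.5 z 0.052
top slim none
top keep 100 tray xy [35.4  0.4] size [49.7 35.8] 3.3 z 0.068
side fat 91 tray xy [-1.4 64.4] size [34.5 36.3] 16.7 z 0.06
side trans 179 tray xy [ -0.7 -53.2] size [51.9 58.3] 89.4 z 0.052
side slim 70 tray xy [-41.1   0.5] size [22.9 23.3] 47.0 z 0.054
side keep 226 tray xy [33.1  0.8] size [45.9 44. ] 5.7 z 0.069
```

View pics/end.png

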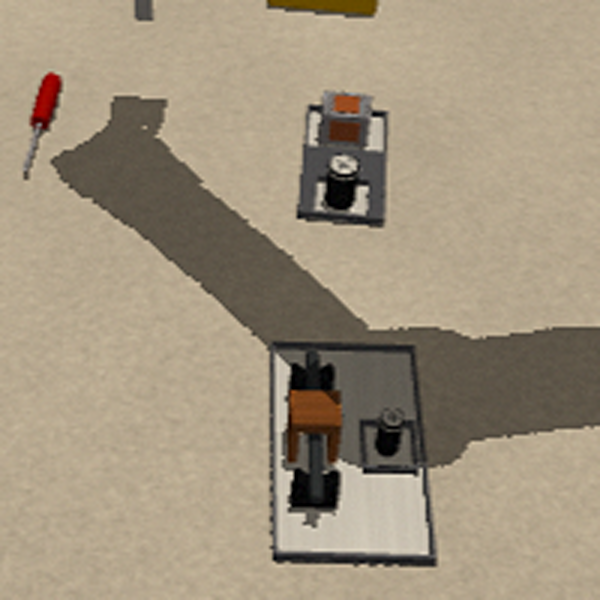

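All five parts are in place and standing upright: the rod and keeper (315,430), slim can (390,435), transformer (345,115) and fat can (342,180). Handing in.

```bash
python3 -c "
from rig import arm
print(arm.finish_job())"
```

```text
the job is handed in; nothing more can be done
None
```

Both kits are made up and the job is handed in at about 29 s of the 122 s. The last camera measurements put the keeper, both capacitors and the transformer upright within their limits, and the rod lying in both cradles. The multimeter and helping-hands stand were never touched. No verdict came back at hand-in.

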